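Seat a tumbler bowl on its square drive and stir the load

TASK

Get the bench tumbler ready to run: clear the stirring paddle off its base and seat the loaded bowl, whose centre column is its handle, fully down on the base's square drive shaft. Then stir with the paddle, blade down in the load, three full turns anticlockwise (seen from above) round the column, so that the load, now heaped on one side, is spread over both sides of the bowl. Put the paddle back in its sloped stand, blade down against the toe, without spilling any of the load or moving the mug, beaker and cotton roll.

Things in the scene. Friction and masses are not known exactly. Their poses are not given: they have to be found in the camera images.
- tumbler_base: fixed round grey drive base, 170 mm across, with a flat black rubber seat, 144 mm across, 50 mm above the bench. Origin on the bench at its centre, z up. A steel square shaft, 18 mm wide, stands up from the seat's centre, flats facing the base's x and y axes
- drive_shaft (a point): point on the square shaft's axis at the height of the rubber seat, 50 mm above the bench; axes as the base. The shaft is 18 mm wide to 32 mm above this point, then tapers to 13 mm at its top, 39 mm above this point
- media_bowl: loose grey bowl, about 0.3 kg plus load, 140 mm across at the foot, 182 mm at the rim, 60 mm high. Origin at the centre of the underside, z up. The load lies in a ring channel round the column: flat floor 6 mm above the underside, 30 to 64 mm from the axis, both sides sloping up. Seated on the shaft, the underside is 50 mm above the bench. At the start the load lies on its +x side
- column_top (a point): centre of the top face of the bowl's centre column, 95 mm above the underside; axes as the bowl. The column is 34 mm square, flats facing the bowl's x and y axes: lift the bowl by it. A square bore with the same flats runs up it from below, 20 mm wide (24 mm in the lowest 4 mm), 50 mm deep; it goes on the shaft at any quarter turn
- stirrer: loose stirring paddle, about 0.11 kg, 190 mm long; at the start it lies flat on the rubber seat beside the shaft. x runs from handle to blade, z is up when it lies flat; origin on the flat underside at mid-length. Wooden handle 14 x 14 mm from x = -95 to +13 mm, then a steel neck 8 mm thick, then the blade. Balances at about x = +20 mm
- blade_tip (a point): end of the paddle's flat steel blade, x = +95 mm, 3 mm above the underside; axes as the stirrer. The blade is 14 mm wide, 6 mm thick (flush with the underside), from x = +49 to +95 mm
- handle_end (a point): end of the handle, x = -95 mm, at mid-thickness (7 mm above the underside)
- stirrer_stand: fixed aluminium stand, foot plate 130 x 84 mm, with an open trough sloping 50 degrees, falling towards the stand's +x. Origin on the bench under the plate's centre, z up. The trough is 36 mm wide inside, 105 mm long, walls 16 mm high, closed by a toe at its low end, open at the high end. The paddle lies in it on its underside, blade down
- stand_toe (a point): middle of the trough's floor at the toe, 18 mm above the bench; axes as the stand (level). With the blade tip here the upper 85 mm of the handle sticks out freely above the trough, its end about 165 mm above the bench
- stand_top (a point): middle of the trough's floor at its high open end, 98 mm above the bench, 67 mm from the toe horizontally
- bead_1: white ceramic bead, a round-edged short cylinder, 25 mm across, 22 mm high, smooth and slippery, lying loose in the bowl; origin at the centre of its wide flat underside
- plug_2: beige silicone dome plug, 24 mm across, 22 mm high, smooth and slippery, lying loose in the bowl; origin at the centre of its wide flat underside
- bead_2: white ceramic bead, a round-edged short cylinder, 25 mm across, 22 mm high, smooth and slippery, lying loose in the bowl; origin at the centre of its wide flat underside
- plug_3: beige silicone dome plug, 24 mm across, 22 mm high, smooth and slippery, lying loose in the bowl; origin at the centre of its wide flat underside
- bead_3: white ceramic bead, a round-edged short cylinder, 25 mm across, 22 mm high, smooth and slippery, lying loose in the bowl; origin at the centre of its wide flat underside
- plug_4: beige silicone dome plug, 24 mm across, 22 mm high, smooth and slippery, lying loose in the bowl; origin at the centre of its wide flat underside
- mug: bystander: mug, 99 mm high, 121 mm over its handle; origin at its underside
- beaker: bystander: glass beaker, 74 mm across, 87 mm high; origin at its underside
- cotton_roll: bystander: roll of cotton tape on end, 63 mm across, 35 mm high; origin at its underside

How it is judged:
By the outcome, as a careful person would: the job done as asked, in the order asked, and still so for the second after the job is handed in, with the robot touching nothing.
It also fails if it takes over 72 s, if anything falls off the work surface, if the arm or the gripper's body presses on something with over 40 N, if the wrist force passes 120 N, or if a joint passes its speed limit or range.

ROBOT

A 7-joint arm with a two-finger parallel gripper is mounted at the origin on a cart in front of the work surface, level with it; the furniture and walls round the work are solid. World frame = base frame: x ahead of the robot, y to its left, z up, the work surface at z = 0. Lengths are in m, angles in degrees, forces in N, time in s.
With the tool pointing down it reaches from about 0.425 to 0.875 m from the base axis. Payload 4.7 kg.
Tool frame: the origin (TCP) lies at the very end of the fingers, on their centre line; the grasp point (between the pads) lies 19 mm behind it (pinch_z is the distance from the TCP to the grasp point, in m); z points along the fingers, y is the direction in which the jaws open and shut (so a half turn about z gives the same grasp; the last joint's range is limited). The gripper opens to 87 mm and grips with 3 to 60 N. Pads are 19 mm wide; open, the fingers measure 117 mm over their backs; the gripper's body (75 mm by 190 mm) begins 51 mm behind the grasp point.
Start: joints at [-72.13, 18.392, -4.016, 83.108, 1.295, 78.541, -3.26], TCP at [0.191, 0.621, 0.223] pointing down, gripper open.
Joint ranges: [-163.93, 163.93], [-17.29, 119.83], [-79.2, 71.16], [3.27, 140.29], [-89.18, 269.18], [5.43, 117.66], [-154.24, 154.24]. Speed limits (degrees/s): [147.25, 147.25, 180, 180, 180, 180, 180].

INTERFACE

Orientations are given as [roll, pitch, yaw] about the fixed x, y, z axes, in that order (R = Rz(yaw) Ry(pitch) Rx(roll)).
In Python, from cell import get_obs, read_camera, camera_params, sign_off, pinch_z gives the robot as it stands.
- The arm moves only by the shell command python3 -m handwheel 'ROWS' [FORCE]. ROWS is JSON, a list of rows, each a list of 5 numbers: the finger opening in m, from 0 to 0.087, then the shift along the tool's x, y, z in m, then the turn about the tool's z in rad. In form: [[jaw, tx, ty, tz, twist], ...]. A call has 1 to 20 rows; each row is the pose to reach, as a shift and turn from the pose commanded when the call began, along the tool's axes at that moment; what a row does not reach only later rows make up. A row lasts 1/10 s, in which the tool goes at most 50 mm and 8.59 degrees, less where a joint would pass 70% of its speed; a pose out of reach is approached as far as the arm can. A call with a gripper value outside its range is refused whole. The fingers move at their own pace and stop on an object; FORCE is the grip in N (left out, the last holds). Time passes only in rows, so rows that repeat a pose let the fingers close. It gives the time, the measured TCP pose, the force and the opening at its end, in the units of the state.
- get_obs(): the state, without advancing time (a new reading comes with each control period).
- read_camera(name): name is "side" or "top"; returns the picture (480x640x3 uint8, blue, green, red); there is no depth.
- camera_params(name): a dict with "camera_matrix" (3x3 intrinsics, pixels), "k1" (the pictures are not rectified: a ray, as slopes to the right and down, at radius r is drawn at 1 + k1 r^2 times it, then the intrinsics apply), "R" (3x3) and "t" (3): a world point X has camera coordinates R X + t. Camera axes: x right, y down, z forward; pixel columns grow to the right and rows downward; lengths in m; the calibration is good to about 2 mm. A picture is of the moment at which its call begins. camera_params takes no time and is no camera call.
- sign_off(): hands the job in, once; it reports no verdict.
The state is a dict: "time_s": time; "qpos": joint angles; "joint_velocities": joint speeds; "effort": joint torques, N m; "tool_pos": TCP position; "tool_rot": TCP orientation; "force": force on the tool from outside, world axes, zero at the start; "wrist_torque": the same for the moment, N m; "grip_width": finger opening in m.
Only numpy, scipy, OpenCV 4.12 (cv2) and the standard library are available. Lean on these libraries where they do the work, as an engineer would, in place of code of your own. Each camera call takes 0.05 s, during which the arm holds its last target.

## Working session

There is one attempt and no reset: what is moved stays moved. The work goes in short steps, Python scripts to look and compute and a shell command to move; the robot and the scene stay as the last step left them, time stands still between calls to the robot, and variables do not carry over. Pictures are saved under pics/ and viewed, and the job is handed in when it is done.

```bash
ls; mkdir -p pics; python3 - <<'E'
from cell import *
import cv2
print(get_obs(), pinch_z)
for n in("side","top"):
    im=read_camera(n); cv2.imwrite(f"pics/{n}0.png",im); print(n,camera_params(n))
E
```

```text
pics
{'time_s': 0.0, 'qpos': array([-72.12931541,  18.43914639,  -4.01638801,  83.17498729,
         1.29561237,  78.54219704,  -3.26046381]), 'joint_velocities': array([-0.04417347, -0.02567195, -0.04488688, -0.07658553, -0.0444942 ,
       -0.00650315,  0.14460918]), 'effort': array([-6.85493262e-06, -4.91280770e+01, -4.04038802e-01, -3.12529707e+01,
       -6.40626275e-02,  4.36822919e-02,  1.70155240e-04]), 'tool_pos': array([0.19060152, 0.62083626, 0.22145992]), 'tool_rot': array([-1.79888953e+02,  6.17567451e-03,  1.62939544e+02]), 'force': array([ 0.59441354, -0.25970189,  0.78951682]), 'wrist_torque': array([-0.06387009,  0.00875911,  0.04360064]), 'grip_width': 0.08708735995278173} 0.0187
side {'camera_matrix': array([[488.42902336,   0.        , 320.83420971],
       [  0.        , 488.42902336, 236.57751634],
       [  0.        ,   0.        ,   1.        ]]), 'k1': -0.06940588387265736, 'R': array([[-0.99968957,  0.02475858,  0.00278985],
       [ 0.0084494 ,  0.44222593, -0.89686389],
       [-0.02343882, -0.8965619 , -0.44229784]]), 't': array([0.54209923, 0.05463846, 1.1044314 ])}
top {'camera_matrix': array([[508.42543616,   0.        , 320.08412909],
       [  0.        , 508.42543616, 237.79796059],
       [  0.        ,   0.        ,   1.        ]]), 'k1': -0.020838763331605, 'R': array([[ 0.02794109, -0.9993542 , -0.02259368],
       [-0.99654094, -0.02607852, -0.07890543],
       [ 0.07826526,  0.02472023, -0.99662604]]), 't': array([0.02294599, 0.5370505 , 1.15939302])}
```

View pics/top0.png

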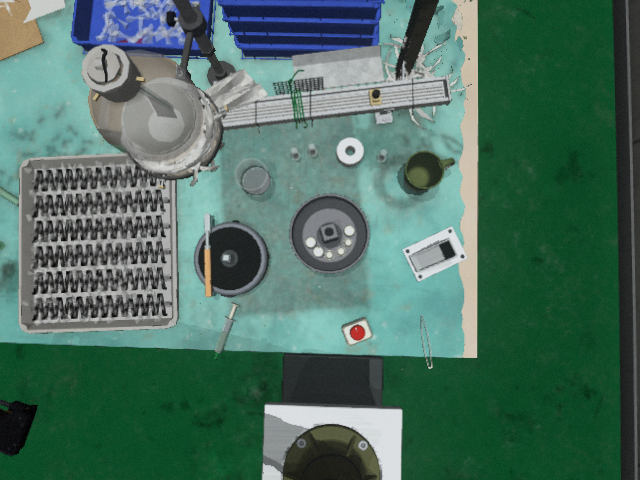

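View pics/side0.png

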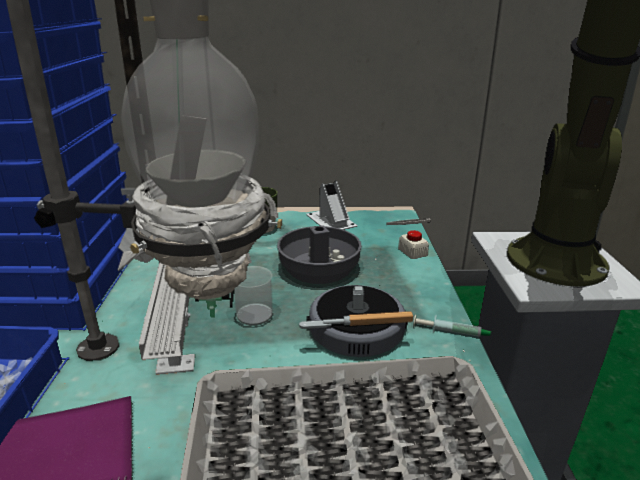

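```bash
cat > h.py <<'E'
import numpy as np, cv2
from cell import *
def proj(n,X):
    c=camera_params(n);X=np.atleast_2d(X).astype(float)
    K=c["camera_matrix"];p=X@c["R"].T+c["t"];u=p[:,:2]/p[:,2:]
    r2=(u**2).sum(1,keepdims=True);u=u*(1+c["k1"]*r2)
    return u*[K[0,0],K[1,1]]+[K[0,2],K[1,2]]
def ray(n,uv):
    c=camera_params(n);K=c["camera_matrix"]
    d=(np.array(uv,float)-[K[0,2],K[1,2]])/[K[0,0],K[1,1]];u=d.copy()
    for _ in range(20): u=d/(1+c["k1"]*(u@u))
    R=c["R"];return -R.T@c["t"], R.T@np.array([u[0],u[1],1])
def bp(n,uv,z):
    o,d=ray(n,uv);return o+d*(z-o[2])/d[2]
def tri(uvt,uvs):
    o1,d1=ray("top",uvt);o2,d2=ray("side",uvs)
    A=np.stack([d1,-d2],1);s=np.linalg.lstsq(A,o2-o1,rcond=None)[0]
    a,b=o1+d1*s[0],o2+d2*s[1];return (a+b)/2,np.linalg.norm(a-b)
def crop(src,dst,x0,y0,w,h,f):
    im=cv2.imread(src) if isinstance(src,str) else src
    c=cv2.resize(im[y0:y0+h,x0:x0+w],None,fx=f,fy=f,interpolation=cv2.INTER_CUBIC)
    for i in range(0,w,10):
        cv2.line(c,(i*f,0),(i*f,6 if i%50 else 14),(0,255,255),1)
        if i%20==0: cv2.putText(c,str(x0+i),(i*f,24),0,.35,(0,255,255),1)
    for j in range(0,h,10):
        cv2.line(c,(0,j*f),(6,j*f),(0,255,255),1)
        if j%20==0: cv2.putText(c,str(y0+j),(8,j*f+4),0,.35,(0,255,255),1)
    cv2.imwrite(dst,c)
E
python3 - <<'E'
from h import *
crop("pics/top0.png","pics/top0_base.png",180,205,100,100,6)
crop("pics/top0.png","pics/top0_bowl.png",280,185,100,95,6)
crop("pics/top0.png","pics/top0_stand.png",395,140,80,150,4)
crop("pics/side0.png","pics/side0_a.png",270,170,170,140,4)
crop("pics/side0.png","pics/side0_b.png",290,270,210,100,3)
E
```

```text
(no output)
```

View pics/top0_base.png

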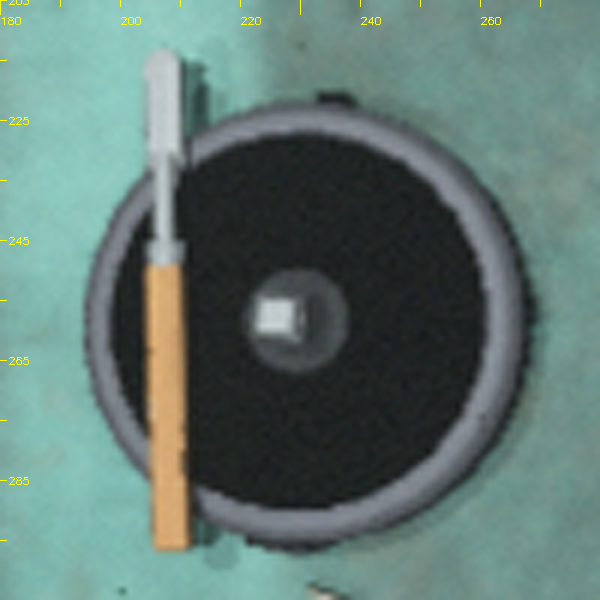

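View pics/top0_bowl.png

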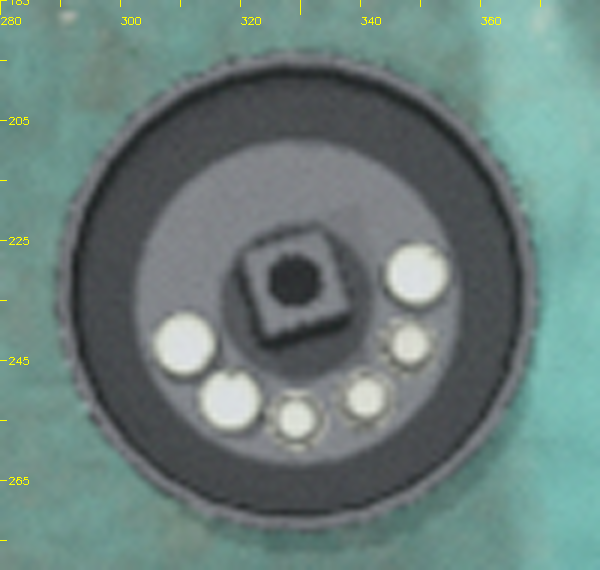

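View pics/top0_stand.png

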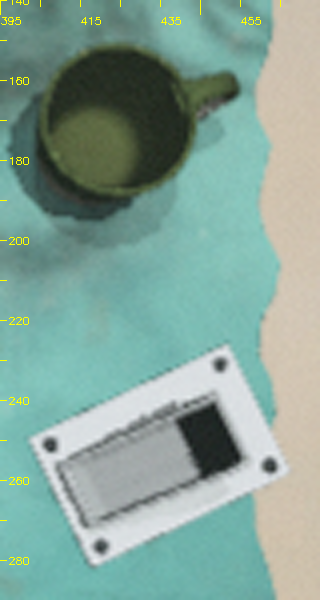

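View pics/side0_a.png

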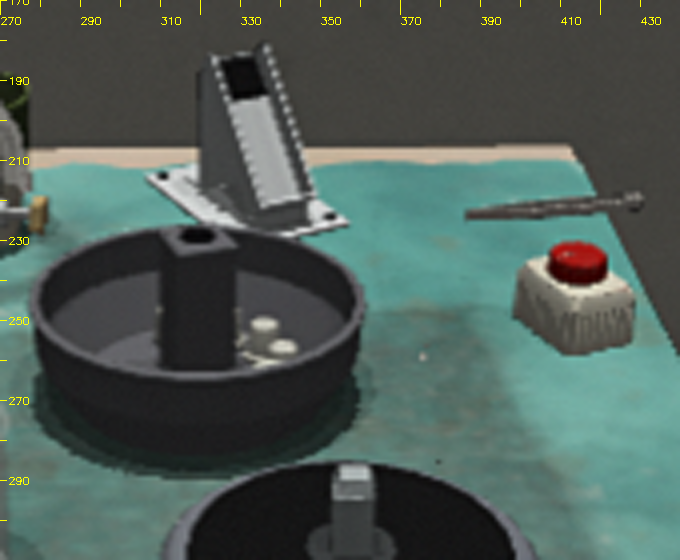

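View pics/side0_b.png

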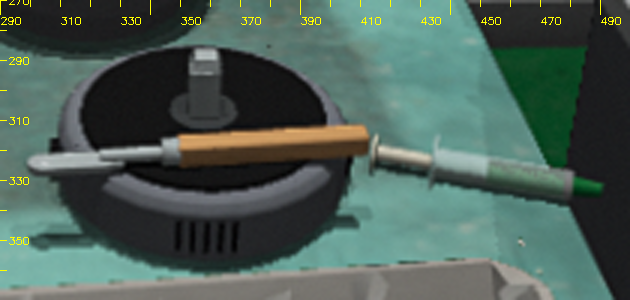

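```bash
python3 - <<'E'
from h import *
np.set_printoptions(precision=4,suppress=True)
P=lambda s,x:print(s,x)
# base: outer circle & rubber
P("seat L/R",[bp("top",p,.05) for p in [(198.5,258),(261,258)]])
P("seat T/B",[bp("top",p,.05) for p in [(230,227),(230,290)]])
P("shaft top c", bp("top",(226,257.5),.089)); P("side shaft top",bp("side",(356,286.5),.089))
P("tri",tri((226,257.5),(356,286.5)))
P("tip",bp("top",(207.3,213.3),.053));P("hend",bp("top",(208.3,296.5),.057))
P("col top",bp("top",(329.2,231.8),.095)); P("side",bp("side",(319,229.8),.095)); P("tri",tri((329.2,231.8),(319,229.8)))
c=[(320.5,225.8),(333,222),(338.3,237.5),(323.7,242)]
P("colc",[bp("top",p,.095) for p in c])
P("rim LRTB",[bp("top",p,.06) for p in [(290.3,235),(369.5,235),(329,194),(329,272.5)]])
pl=[(451.5,226.5),(467,257),(419,281),(403,250)]
P("plate",[bp("top",p,.004) for p in pl]); 
P("toe~",bp("top",(413,262),.018));P("top~",bp("top",(447,247),.1))
E
```

```text
seat L/R [array([0.4807, 0.312 , 0.05  ]), array([0.4846, 0.1693, 0.05  ])]
seat T/B [array([0.5533, 0.2429, 0.05  ]), array([0.4104, 0.2369, 0.05  ])]
shaft top c [0.4822 0.2409 0.089 ]
side shaft top [0.4881 0.2413 0.089 ]
tri (array([0.4851, 0.2407, 0.0884]), np.float64(0.00584382565718192))
tip [0.5831 0.2957 0.053 ]
hend [0.3947 0.2839 0.057 ]
col top [0.5441 0.0162 0.095 ]
side [0.547  0.0265 0.095 ]
tri (array([0.5457, 0.0161, 0.0899]), np.float64(0.0022742463432929376))
colc [array([0.5567, 0.0355, 0.095 ]), array([0.5658, 0.0084, 0.095 ]), array([ 0.5321, -0.004 ,  0.095 ]), array([0.5215, 0.0275, 0.095 ])]
rim LRTB [array([0.5378, 0.1037, 0.06  ]), array([ 0.5424, -0.0741,  0.06  ]), array([0.6331, 0.0191, 0.06  ]), array([0.456 , 0.0144, 0.06  ])]
plate [array([ 0.5723, -0.2703,  0.004 ]), array([ 0.5016, -0.307 ,  0.004 ]), array([ 0.4426, -0.1957,  0.004 ]), array([ 0.514 , -0.1573,  0.004 ])]
toe~ [ 0.486  -0.1789  0.018 ]
top~ [ 0.5173 -0.2385  0.1   ]
```

```bash
cat >> h.py <<'E'
from scipy.spatial.transform import Rotation as Ro
def go(x,y,z,yaw=None):
    """shift in tool axes + twist (rad) from the measured pose to a world target"""
    o=get_obs(); R=Ro.from_euler("xyz",o["tool_rot"],degrees=True).as_matrix()
    d=R.T@(np.array([x,y,z])-o["tool_pos"]); 
    tw=0 if yaw is None else -np.radians((yaw-o["tool_rot"][2]+180)%360-180)
    print("t",round(o["time_s"],2),"pos",o["tool_pos"].round(4),"rot",o["tool_rot"].round(1),"shift",d.round(4),"twist",round(tw,3),"w",round(o["grip_width"],4),"F",o["force"].round(1))
E
python3 - <<'E'
from h import *
go(.491,.290,.12,3.6)
crop("pics/top0.png","pics/z1.png",212,244,28,28,20)
crop("pics/top0.png","pics/z2.png",312,214,36,36,16)
E
```

```text
t 0.1 pos [0.1906 0.6209 0.2216] rot [-179.9    0.   162.9] shift [-0.3842 -0.228   0.102 ] twist 2.781 w 0.0871 F [0.4 0.2 0.1]
```

View pics/z1.png

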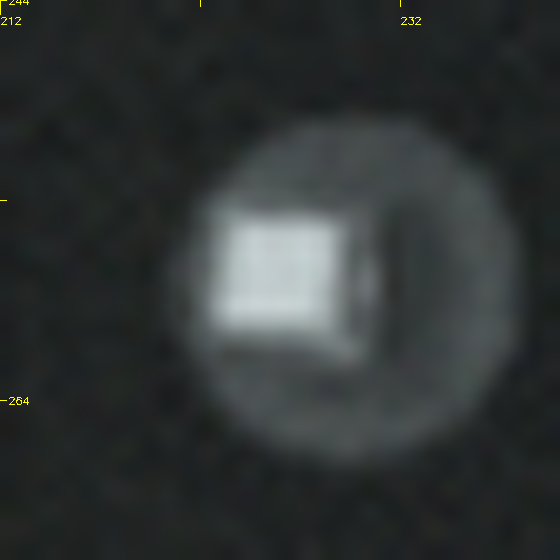

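View pics/z2.png

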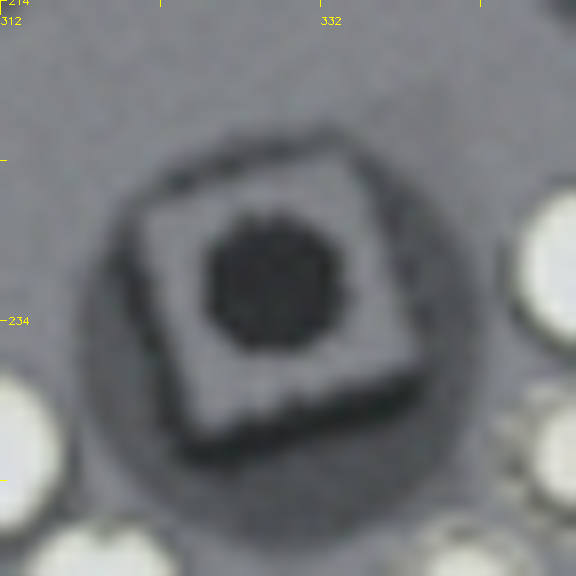

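```bash
python3 - <<'E'
from h import *
np.set_printoptions(precision=4,suppress=True)
print(bp("side",(358.5,348),.022), bp("top",(234.5,221.3),.03), bp("top",(229,296),.03),bp("side",(292.5,324),.03))
def overlay(n,x0,y0,w,h,f,yaws):
    im=cv2.imread(f"pics/{n}0.png")[y0:y0+h,x0:x0+w]
    out=[]
    for yw in yaws:
        c=cv2.resize(im,None,fx=f,fy=f,interpolation=cv2.INTER_CUBIC)
        R=Ro.from_euler("z",yw,degrees=True).as_matrix()
        for half,z in((.0065,.089),(.009,.082),(.009,.05)):
            s=np.array([[1,1],[-1,1],[-1,-1],[1,-1]])*half
            p=np.c_[s,[0]*4]@R.T+[B[0],B[1],z]
            q=((proj(n,p)-[x0,y0]+.5)*f).astype(int)
            cv2.polylines(c,[q.reshape(-1,1,2)],True,(0,255,0),1)
        cv2.putText(c,str(yw),(5,15),0,.5,(0,255,255),1); out.append(c)
    return np.hstack(out)
B=(.482,.2407)
a=overlay("top",214,246,22,22,12,(-8,2,12))
B=(.4875,.2407)
b=overlay("side",342,280,30,30,9,(-8,2,12))
b=cv2.copyMakeBorder(b,0,0,0,max(0,a.shape[1]-b.shape[1]),0); a=cv2.copyMakeBorder(a,0,0,0,b.shape[1]-a.shape[1],0)
cv2.imwrite("pics/ov.png",np.vstack([a,b]))
E
```

```text
[0.4888 0.3229 0.022 ] [0.5688 0.237  0.03  ] [0.3961 0.2427 0.03  ] [0.5977 0.2661 0.03  ]
```

View pics/ov.png

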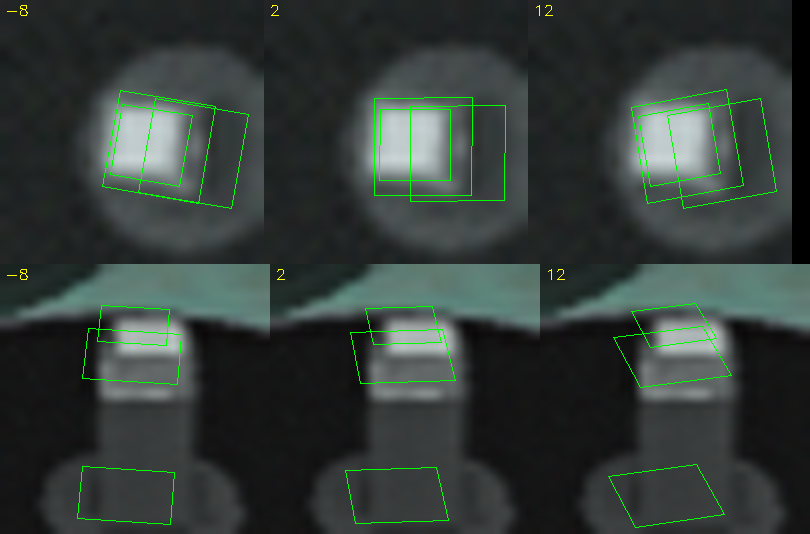

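```bash
python3 -m handwheel '[[0.087,-0.0384,-0.0228,0.005,0.278],[0.087,-0.0768,-0.0456,0.01,0.556],[0.087,-0.1153,-0.0684,0.02,0.834],[0.087,-0.1537,-0.0912,0.03,1.112],[0.087,-0.192,-0.114,0.05,1.39],[0.06,-0.23,-0.137,0.06,1.67],[0.04,-0.269,-0.16,0.07,1.946],[0.04,-0.307,-0.182,0.08,2.22],[0.04,-0.346,-0.205,0.09,2.5],[0.04,-0.384,-0.228,0.102,2.78],[0.04,-0.384,-0.228,0.102,2.78],[0.04,-0.384,-0.228,0.102,2.78],[0.04,-0.384,-0.228,0.102,2.78],[0.04,-0.384,-0.228,0.102,2.78],[0.04,-0.384,-0.228,0.102,2.78],[0.04,-0.384,-0.228,0.102,2.78],[0.04,-0.384,-0.228,0.102,2.78],[0.04,-0.384,-0.228,0.102,2.78],[0.04,-0.384,-0.228,0.102,2.78],[0.04,-0.384,-0.228,0.102,2.78]]' 40
```

```text
time_s: 2.1
tool_pos: [0.4906, 0.2906, 0.1202]
tool_rot: [180.0, 0.0, 3.7]
force: [-0.0, 0.1, 0.4]
grip_width: 0.0398
```

```bash
python3 -m handwheel '[[0.04,0,-0.0006,0.02,0],[0.04,0,-0.0006,0.045,0],[0.04,0,-0.0006,0.06,0],[0.04,0,-0.0006,0.066,0],[0.04,0,-0.0006,0.066,0]]' 40
python3 - <<'E'
from h import *
im=read_camera("top");crop(im,"pics/a1.png",170,200,110,100,6)
im=read_camera("side");crop(im,"pics/a2.png",270,230,170,130,4)
E
```

```text
time_s: 2.6
tool_pos: [0.4905, 0.291, 0.0538]
tool_rot: [179.9, 0.1, 3.7]
force: [-0.3, -0.1, 0.1]
grip_width: 0.0398
```

View pics/a2.png

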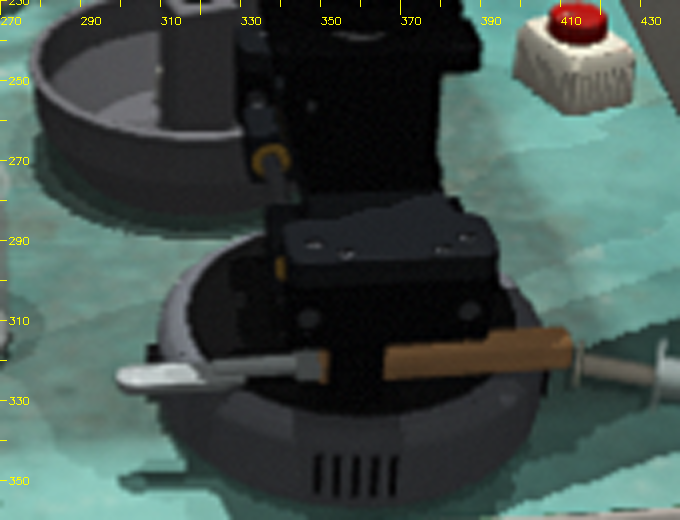

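View pics/a1.png

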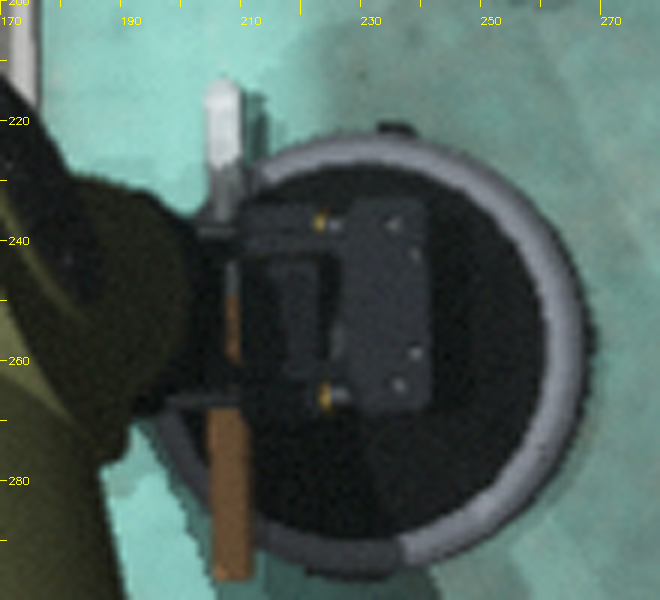

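```bash
python3 -m handwheel '[[0.0,0,0,0,0],[0.0,0,0,0,0],[0.0,0,0,0,0],[0.0,0,0,0,0],[0,0,0,-0.01,0],[0,0,0,-0.03,0],[0,0,0,-0.06,0],[0,0,0,-0.09,0],[0,0,0,-0.12,0],[0,0,0,-0.13,0]]' 40
python3 - <<'E'
from h import *
go(.43,-.068,.14,90)
im=read_camera("side");crop(im,"pics/a3.png",250,130,230,200,3)
E
```

```text
time_s: 3.7
tool_pos: [0.4926, 0.2921, 0.1885]
tool_rot: [-179.8, -0.3, 3.6]
force: [0.0, -1.1, -0.7]
grip_width: 0.0136
t 3.7 pos [0.4926 0.2921 0.1885] rot [-179.8   -0.3    3.6] shift [-0.0856  0.3556  0.0468] twist -1.507 w 0.0136 F [ 0.  -1.1 -0.7]
```

View pics/a3.png

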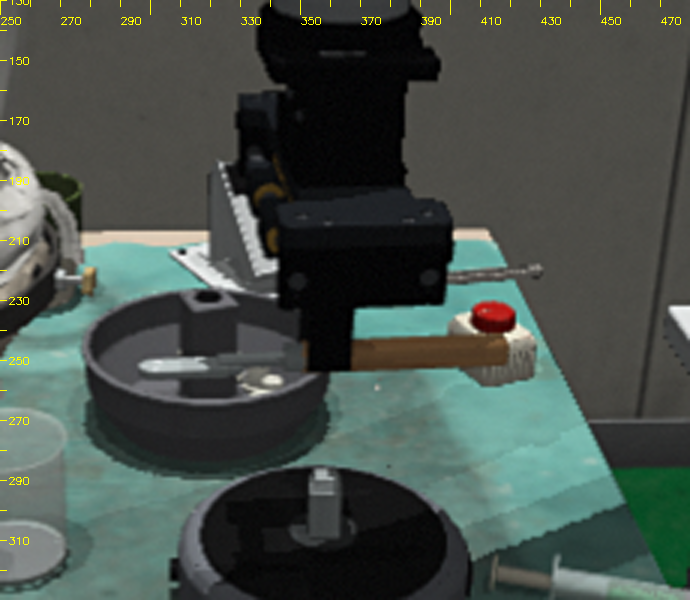

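```bash
python3 -m handwheel '[[0,-0.003,0.012,0,-0.03],[0,-0.010,0.040,0,-0.15],[0,-0.019,0.08,0,-0.3],[0,-0.029,0.12,0,-0.45],[0,-0.0385,0.16,0,-0.6],[0,-0.048,0.20,0,-0.75],[0,-0.058,0.24,0,-0.9],[0,-0.0675,0.28,0,-1.05],[0,-0.077,0.32,0.005,-1.2],[0,-0.083,0.345,0.015,-1.35],[0,-0.0856,0.3556,0.03,-1.48],[0,-0.0856,0.3556,0.045,-1.507],[0,-0.0856,0.3556,0.05,-1.507]]' 40
python3 - <<'E'
from h import *
go(.43,-.068,.0045,90)
im=read_camera("top");crop(im,"pics/a4.png",270,170,200,150,4)
E
```

```text
time_s: 5.05
tool_pos: [0.4261, -0.0692, 0.1323]
tool_rot: [-179.8, 0.0, 89.9]
force: [0.6, 1.0, -1.4]
grip_width: 0.0137
t 5.05 pos [ 0.4261 -0.0692  0.1323] rot [-179.8    0.    89.9] shift [0.0012 0.0044 0.1278] twist -0.001 w 0.0137 F [ 0.6  1.  -1.4]
```

View pics/a4.png

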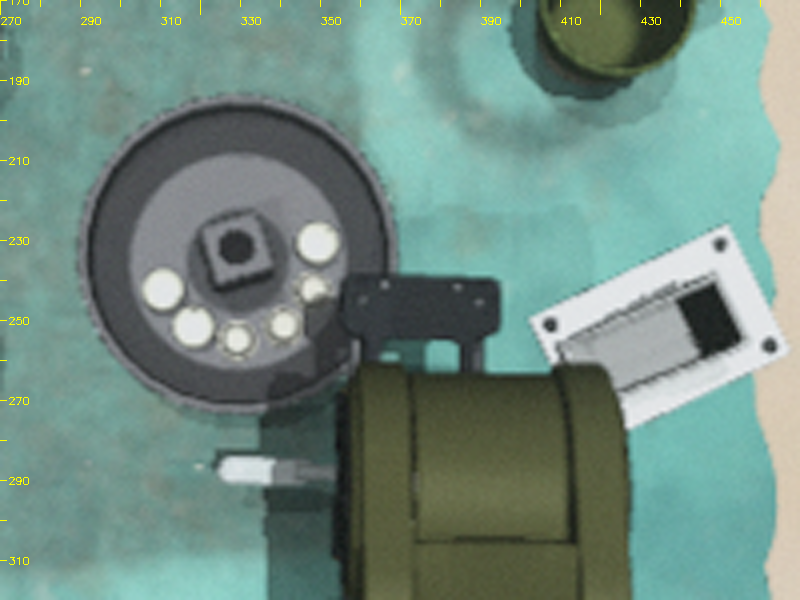

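```bash
python3 -m handwheel '[[0,0.001,0.004,0.02,0],[0,0.001,0.004,0.06,0],[0,0.001,0.004,0.095,0],[0,0.001,0.004,0.115,0],[0,0.001,0.004,0.123,0],[0,0.001,0.004,0.126,0],[0,0.001,0.004,0.1265,0],[0.03,0.001,0.004,0.1265,0],[0.03,0.001,0.004,0.1265,0]]' 40; python3 - <<'E'
from h import *
go(.43,-.068,.14,90)
E
```

```text
time_s: 6.0
tool_pos: [0.4334, -0.0677, 0.0091]
tool_rot: [179.9, -0.1, 90.0]
force: [-0.7, -0.2, 0.3]
grip_width: 0.0225
t 6.0 pos [ 0.4334 -0.0677  0.0091] rot [ 1.799e+02 -1.000e-01  9.000e+01] shift [-1.000e-04 -3.000e-03 -1.309e-01] twist 0.0 w 0.0225 F [-0.7 -0.2  0.3]
```

```bash
python3 -m handwheel '[[0.03,0,0,0,0],[0.035,0,0,-0.02,0],[0.05,0,0,-0.06,0],[0.07,0,0,-0.11,0],[0.07,0.01,0.012,-0.14,-0.05],[0.07,0.03,0.04,-0.14,-0.15],[0.07,0.055,0.075,-0.14,-0.25],[0.07,0.075,0.1,-0.14,-0.314],[0.07,0.0834,0.111,-0.14,-0.314],[0.07,0.0834,0.111,-0.14,-0.314],[0.07,0.0834,0.111,-0.14,-0.314]]'
python3 - <<'E'
from h import *
go(.5445,.0157,.061,108)
im=read_camera("top");crop(im,"pics/a5.png",270,170,200,150,4)
im=read_camera("side");crop(im,"pics/a6.png",250,130,200,150,4)
E
```

```text
time_s: 7.1
tool_pos: [0.5426, 0.0146, 0.1481]
tool_rot: [-180.0, 0.0, 108.0]
force: [-1.5, -1.2, 0.0]
grip_width: 0.0696
t 7.1 pos [0.5426 0.0146 0.1481] rot [-180.    0.  108.] shift [0.0005 0.0022 0.087 ] twist -0.001 w 0.0696 F [-1.5 -1.2  0. ]
```

View pics/a5.png

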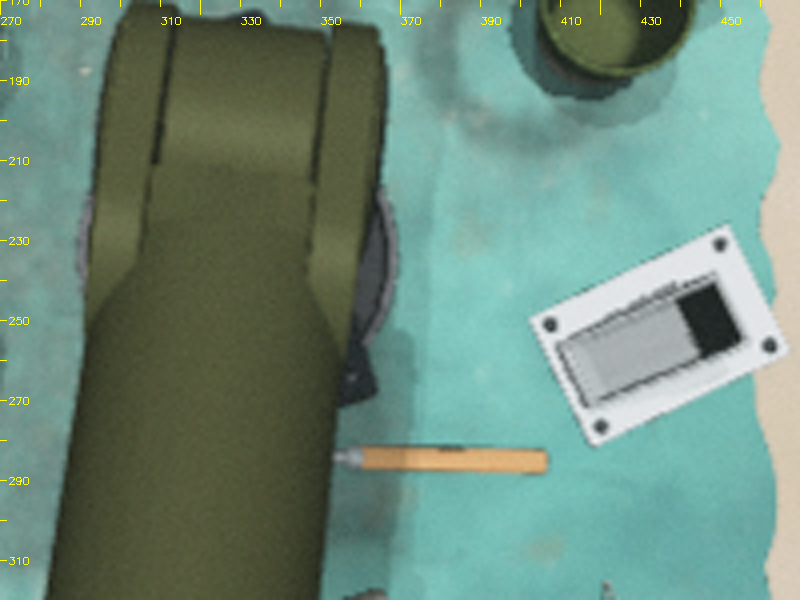

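View pics/a6.png

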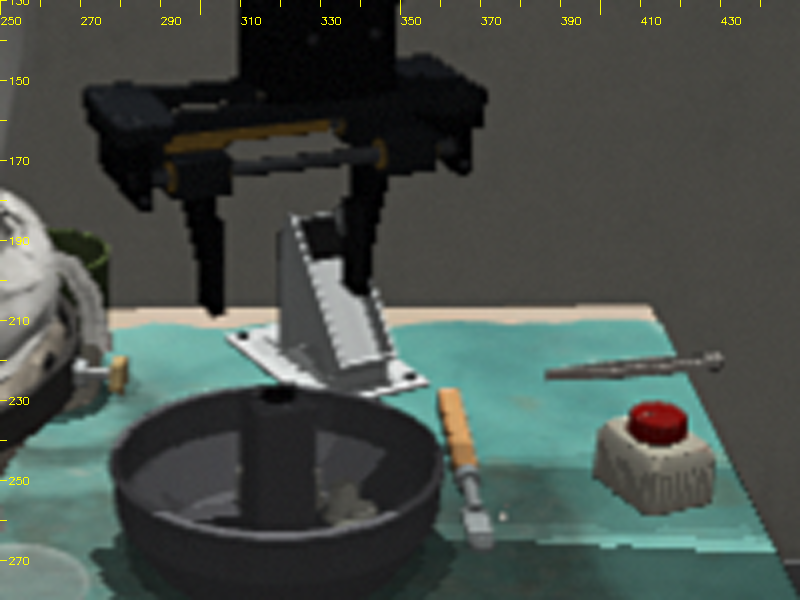

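```bash
python3 -m handwheel '[[0.07,0.0005,0.002,0.02,0],[0.07,0.0005,0.002,0.055,0],[0.07,0.0005,0.002,0.08,0],[0.07,0.0005,0.002,0.087,0],[0.07,0.0005,0.002,0.087,0],[0.045,0.0005,0.002,0.087,0],[0.0,0.0005,0.002,0.087,0],[0.0,0.0005,0.002,0.087,0],[0.0,0.0005,0.002,0.087,0],[0.0,0.0005,0.002,0.087,0]]' 50
python3 - <<'E'
from h import *
go(.5445,.0157,.061,108)
E
```

```text
time_s: 8.2
tool_pos: [0.5452, 0.0167, 0.0614]
tool_rot: [180.0, -0.0, 108.0]
force: [0.5, 0.1, -0.0]
grip_width: 0.0378
t 8.2 pos [0.5452 0.0167 0.0614] rot [180.  -0. 108.] shift [-0.0007 -0.0009  0.0004] twist 0.0 w 0.0378 F [ 0.5  0.1 -0. ]
```

```bash
python3 -m handwheel '[[0.0,0,0,0,0],[0.0,0,0,0,0],[0.0,0,0,-0.003,0],[0.0,0,0,-0.01,0],[0.0,0,0,-0.02,0],[0.0,0,0,-0.035,0],[0.0,0,0,-0.055,0],[0.0,0,0,-0.075,0],[0.0,0,0,-0.095,0],[0.0,0,0,-0.11,0],[0.0,0,0,-0.12,0],[0.0,0,0,-0.126,0],[0.0,0,0,-0.13,0]]' 50
python3 - <<'E'
from h import *
go(.4825,.2415,.19,88)
im=read_camera("side");crop(im,"pics/a7.png",230,130,200,150,4)
E
```

```text
time_s: 9.5
tool_pos: [0.5447, 0.0166, 0.1913]
tool_rot: [-180.0, -0.0, 108.0]
force: [-0.7, -0.3, -5.0]
grip_width: 0.0337
t 9.5 pos [0.5447 0.0166 0.1913] rot [-180.   -0.  108.] shift [0.2332 0.0103 0.0013] twist 0.349 w 0.0337 F [-0.7 -0.3 -5. ]
```

View pics/a7.png

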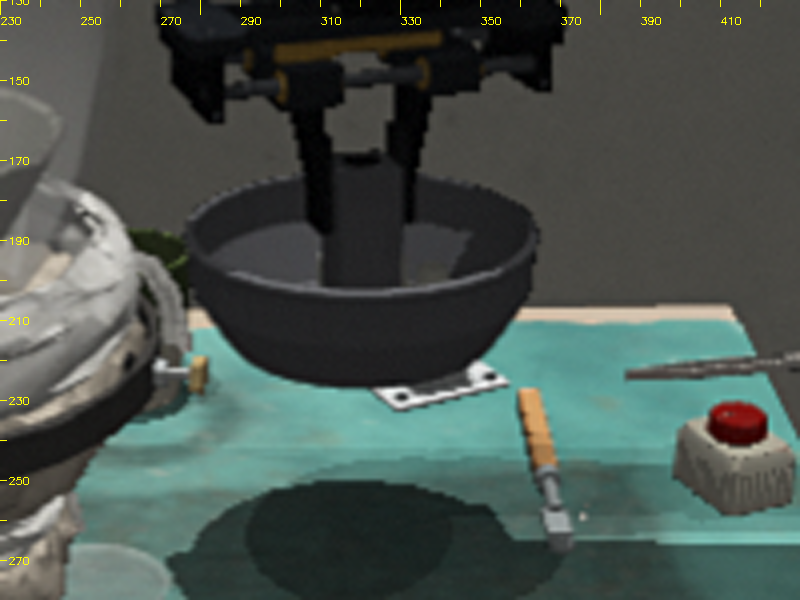

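```bash
python3 - <<'E'
from h import *
for z in(.15,.25,.35): print(bp("top",(200,178),z).round(3),bp("top",(222,150),z).round(3),bp("side",(245,290),z).round(3))
E
python3 -m handwheel '[[0.0,0.004,0,0,0.01],[0.0,0.014,0.001,0,0.03],[0.0,0.03,0.0015,0,0.06],[0.0,0.05,0.002,0,0.09],[0.0,0.07,0.003,0,0.12],[0.0,0.09,0.004,0,0.15],[0.0,0.11,0.005,0,0.18],[0.0,0.13,0.006,0,0.21],[0.0,0.15,0.007,0,0.24],[0.0,0.17,0.008,0,0.27],[0.0,0.19,0.009,0,0.3],[0.0,0.207,0.0095,0,0.33],[0.0,0.22,0.01,0,0.349],[0.0,0.228,0.0103,0,0.349],[0.0,0.232,0.0103,0,0.349],[0.0,0.2335,0.0103,0,0.349],[0.0,0.2335,0.0103,0,0.349],[0.0,0.2335,0.0103,0,0.349]]' 50
python3 - <<'E'
from h import *
go(.4825,.2415,.19,88)
im=read_camera("side");crop(im,"pics/a8.png",260,180,200,150,4)
im=read_camera("top");crop(im,"pics/a9.png",150,160,200,150,4)
E
```

```text
[0.646 0.29  0.15 ] [0.706 0.246 0.15 ] [0.662 0.345 0.15 ]
[0.626 0.263 0.25 ] [0.681 0.224 0.25 ] [0.638 0.502 0.25 ]
[0.607 0.237 0.35 ] [0.656 0.201 0.35 ] [0.613 0.66  0.35 ]
time_s: 11.35
tool_pos: [0.4829, 0.241, 0.1911]
tool_rot: [180.0, 0.0, 87.9]
force: [0.5, 0.6, -4.0]
grip_width: 0.0335
t 11.35 pos [0.4829 0.241  0.1911] rot [180.    0.   87.9] shift [ 0.0005 -0.0004  0.0011] twist -0.001 w 0.0335 F [ 0.5  0.6 -4. ]
```

View pics/a8.png

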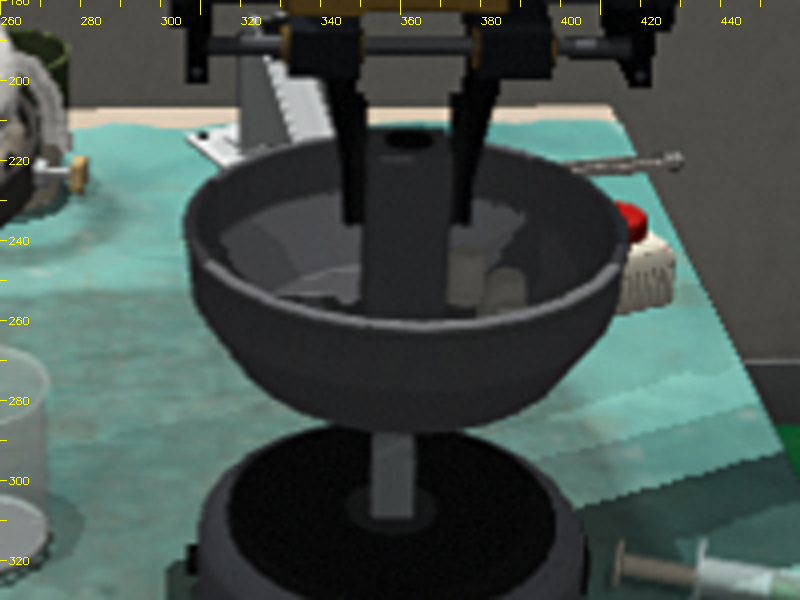

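View pics/a9.png

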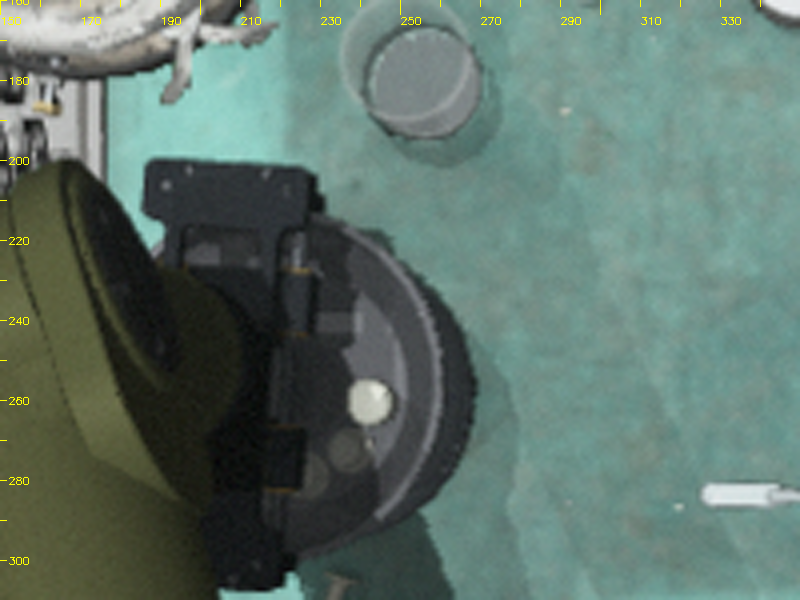

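```bash
python3 - <<'E'
from h import *
print(proj("side",[[.4825,.2415,.05],[.4825,.2415,.06],[.4825,.2415,.075],[.4829,.241,.2245],[.4829,.241,.18]]))
E
```

```text
[[358.41684906 305.42893338]
 [358.63525252 300.65486523]
 [358.96631996 293.39509654]
 [362.21953042 213.95205102]
 [361.12905732 238.9404376 ]]
```

```bash
python3 -m handwheel '[[0.0,0.0007,-0.0004,0.004,0],[0.0,0.0007,-0.0004,0.012,0],[0.0,0.0007,-0.0004,0.02,0],[0.0,0.0007,-0.0004,0.027,0],[0.0,0.0007,-0.0004,0.033,0],[0.0,0.0007,-0.0004,0.038,0],[0.0,0.0007,-0.0004,0.043,0],[0.0,0.0007,-0.0004,0.048,0],[0.0,0.0007,-0.0004,0.051,0],[0.0,0.0007,-0.0004,0.051,0]]' 50
python3 - <<'E'
from h import *
go(.4825,.2415,.111,88)
im=read_camera("side");crop(im,"pics/b1.png",260,180,200,150,4)
E
```

```text
time_s: 12.45
tool_pos: [0.482, 0.2424, 0.1396]
tool_rot: [-180.0, 0.0, 88.0]
force: [-0.2, -0.4, -4.0]
grip_width: 0.0337
t 12.45 pos [0.482  0.2424 0.1396] rot [-180.    0.   88.] shift [-0.0008  0.0006  0.0286] twist -0.0 w 0.0337 F [-0.2 -0.4 -4. ]
```

View pics/b1.png

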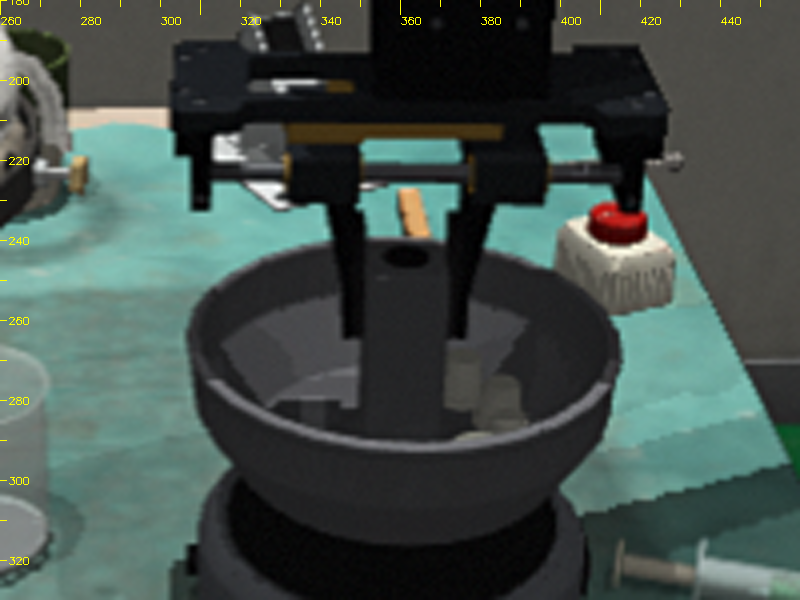

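```bash
python3 -m handwheel '[[0.0,0,0,0.005,0],[0.0,0,0,0.012,0],[0.0,0,0,0.019,0],[0.0,0,0,0.025,0],[0.0,0,0,0.028,0],[0.0,0,0,0.030,0],[0.0,0,0,0.031,0],[0.0,0,0,0.031,0]]' 50
python3 - <<'E'
from h import *
go(.4825,.2415,.111,88)
im=read_camera("side");crop(im,"pics/b2.png",260,180,200,150,4)
E
```

```text
time_s: 13.3
tool_pos: [0.4828, 0.2423, 0.1113]
tool_rot: [-180.0, -0.1, 88.0]
force: [-5.2, -4.4, 11.6]
grip_width: 0.0332
t 13.3 pos [0.4828 0.2423 0.1113] rot [-1.8e+02 -1.0e-01  8.8e+01] shift [-0.0008 -0.0003  0.0003] twist -0.001 w 0.0332 F [-5.2 -4.4 11.6]
```

View pics/b2.png

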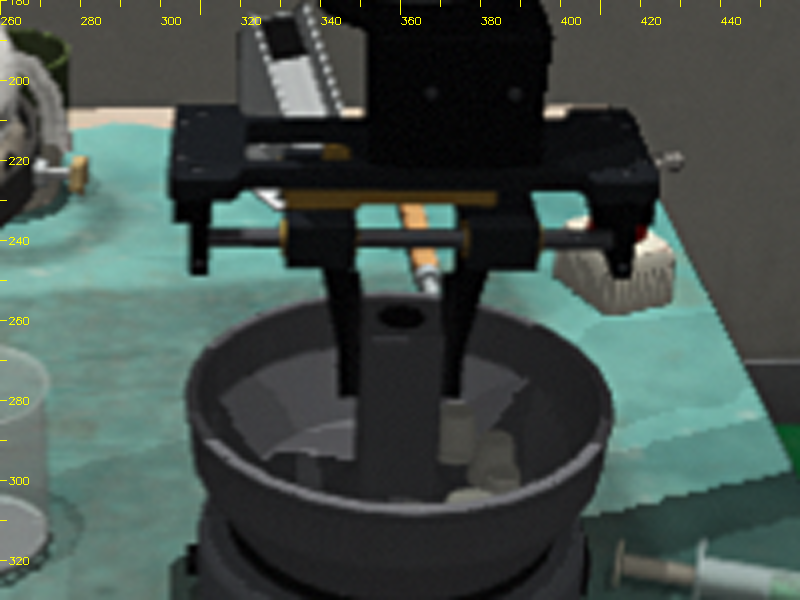

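```bash
python3 -m handwheel '[[0.07,0,0,0.030,0],[0.07,0,0,0.029,0],[0.07,0,0,0.029,0],[0.07,0,0,0.0,0],[0.07,0,0,-0.03,0],[0.07,0,0,-0.07,0],[0.07,0,0,-0.09,0]]' 50
python3 - <<'E'
from h import *
h=bp("top",(406.7,285.2),.007);t=bp("top",(325.7,283.5),.003)
print(h,t,np.linalg.norm(h-t),np.degrees(np.arctan2(*(t-h)[[1,0]])))
u=(t-h)/np.linalg.norm(t-h); g=h+u*.0125; print(g)
go(g[0],g[1],.06,90)
im=read_camera("top");cv2.imwrite("pics/b3.png",im)
E
```

```text
time_s: 14.05
tool_pos: [0.484, 0.2429, 0.2036]
tool_rot: [179.8, -0.2, 87.9]
force: [-0.1, -0.1, -0.4]
grip_width: 0.0693
[ 0.43204402 -0.16679178  0.007     ] [0.43069074 0.02177254 0.003     ] 0.18861159550703246 90.41119195954775
[ 0.43195434 -0.15429491  0.0067349 ]
t 14.05 pos [0.484  0.2429 0.2036] rot [179.8  -0.2  87.9] shift [-0.3993 -0.0383  0.1419] twist -0.036 w 0.0693 F [-0.1 -0.1 -0.4]
```

View pics/b3.png

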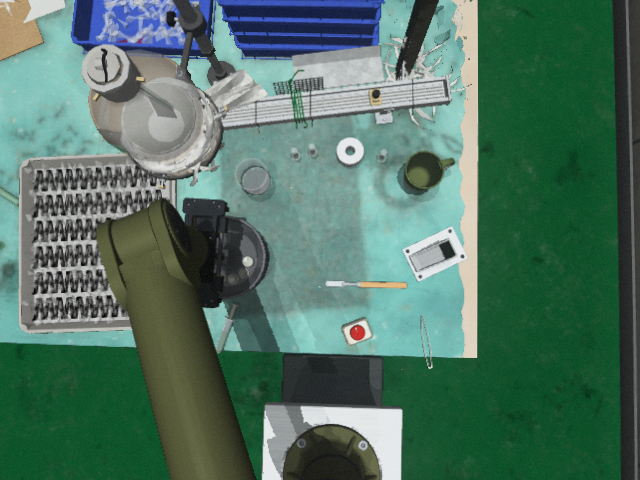

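```bash
python3 -m handwheel '[[0.07,-0.015,-0.0015,0,0],[0.06,-0.05,-0.005,0,0],[0.05,-0.09,-0.009,0,0],[0.04,-0.13,-0.0125,0,0],[0.04,-0.17,-0.0165,0,0],[0.04,-0.21,-0.02,0.01,-0.01],[0.04,-0.25,-0.024,0.03,-0.02],[0.04,-0.29,-0.028,0.05,-0.036],[0.04,-0.33,-0.0315,0.075,-0.036],[0.04,-0.36,-0.0345,0.1,-0.036],[0.04,-0.385,-0.037,0.12,-0.036],[0.04,-0.3965,-0.038,0.135,-0.036],[0.04,-0.3993,-0.0383,0.145,-0.036],[0.04,-0.3993,-0.0383,0.145,-0.036],[0.04,-0.3993,-0.0383,0.145,-0.036]]' 5
python3 - <<'E'
from h import *
go(.43195,-.1543,.003,90)
im=read_camera("side");crop(im,"pics/b4.png",260,140,200,150,4)
E
```

```text
time_s: 15.6
tool_pos: [0.4287, -0.1556, 0.0537]
tool_rot: [-179.9, -0.0, 90.0]
force: [0.4, -0.8, -0.3]
grip_width: 0.0399
t 15.6 pos [ 0.4287 -0.1556  0.0537] rot [-179.9   -0.    90. ] shift [0.0013 0.0033 0.0507] twist -0.0 w 0.0399 F [ 0.4 -0.8 -0.3]
```

View pics/b4.png

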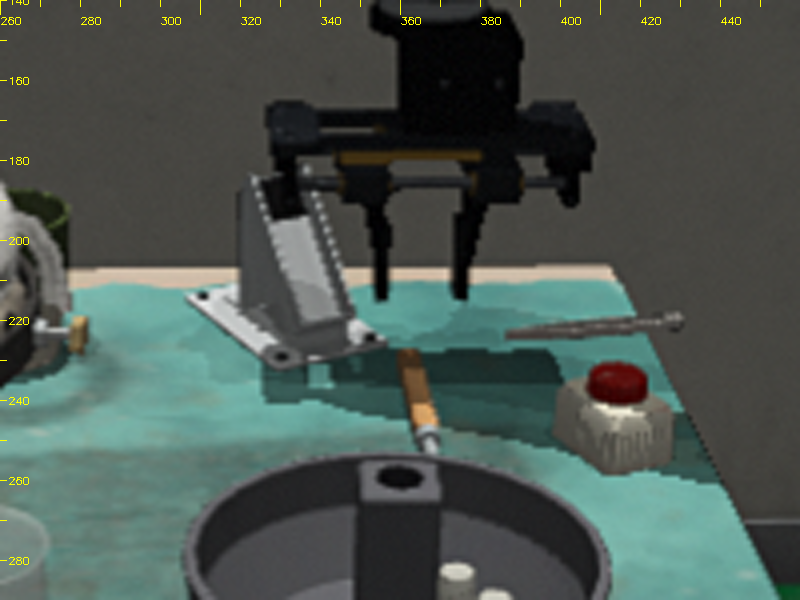

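```bash
python3 -m handwheel '[[0.04,0.01,0.002,0,0],[0.04,0.02,0.003,0.01,0],[0.04,0.0218,0.0033,0.03,0],[0.04,0.0218,0.0033,0.045,0],[0.04,0.0218,0.0033,0.0505,0],[0.04,0.0218,0.0033,0.0505,0],[0.015,0.0218,0.0033,0.0505,0],[0.0,0.0218,0.0033,0.0505,0],[0.0,0.0218,0.0033,0.0505,0],[0.0,0.0218,0.0033,0.0505,0]]' 5
python3 - <<'E'
from h import *
go(.43195,-.1338,.003,90)
im=read_camera("side");crop(im,"pics/b5.png",260,140,200,150,4)
E
```

```text
time_s: 16.65
tool_pos: [0.4337, -0.1333, 0.004]
tool_rot: [179.9, -0.0, 90.1]
force: [-0.2, -0.6, 0.6]
grip_width: 0.0159
t 16.65 pos [ 0.4337 -0.1333  0.004 ] rot [179.9  -0.   90.1] shift [-0.0005 -0.0017  0.0009] twist 0.001 w 0.0159 F [-0.2 -0.6  0.6]
```

View pics/b5.png

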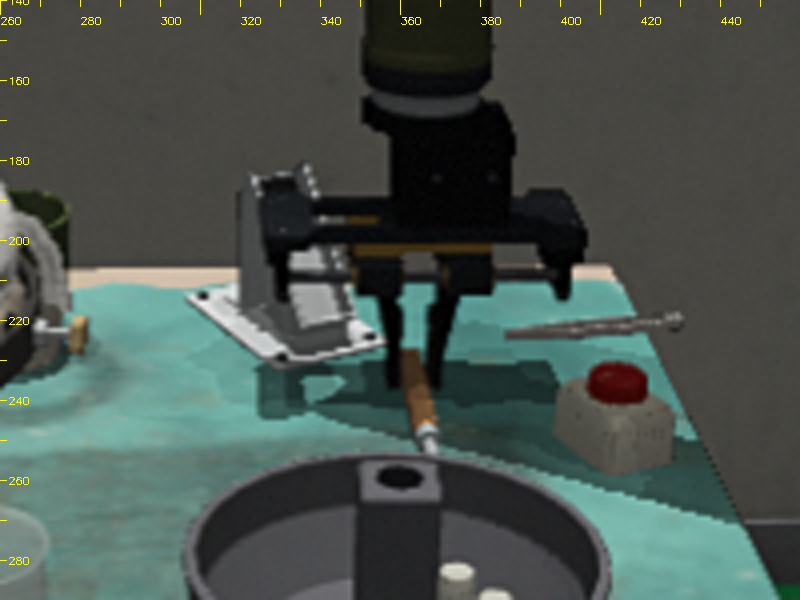

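```bash
python3 -m handwheel '[[0.0,0,0,0,0],[0.0,0,0,0,0],[0.0,0.0006,0,-0.0135,0],[0.0,0.0024,0,-0.0269,0],[0.0,0.0076,0,-0.0479,0],[0.0,0.0157,0,-0.068,0],[0.0,0.0265,0,-0.0867,0],[0.0,0.0398,0,-0.1037,0],[0.0,0.0554,0,-0.1187,0],[0.0,0.0729,0,-0.1314,0],[0.0,0.092,0,-0.1416,0],[0.0,0.1123,0,-0.149,0],[0.0,0.1334,0,-0.154,0],[0.0,0.148,0,-0.158,0],[0.0,0.148,0,-0.165,0]]' 5
python3 - <<'E'
from h import *
go(.43195,-.1338,.2,90)
im=read_camera("side");crop(im,"pics/b6.png",260,140,200,150,4)
im=read_camera("top");crop(im,"pics/b6t.png",260,190,200,150,4)
E
```

```text
time_s: 18.2
tool_pos: [0.4324, 0.0162, 0.1682]
tool_rot: [-179.9, 0.0, 90.2]
force: [-0.7, 0.1, -1.6]
grip_width: 0.0138
t 18.2 pos [0.4324 0.0162 0.1682] rot [-179.9    0.    90.2] shift [-0.15   -0.0011 -0.0317] twist 0.004 w 0.0138 F [-0.7  0.1 -1.6]
```

View pics/b6.png

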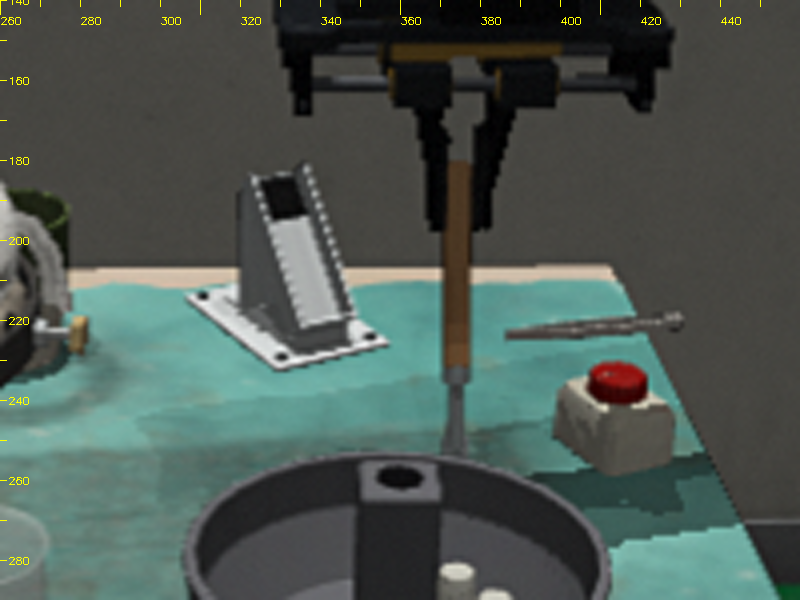

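View pics/b6t.png

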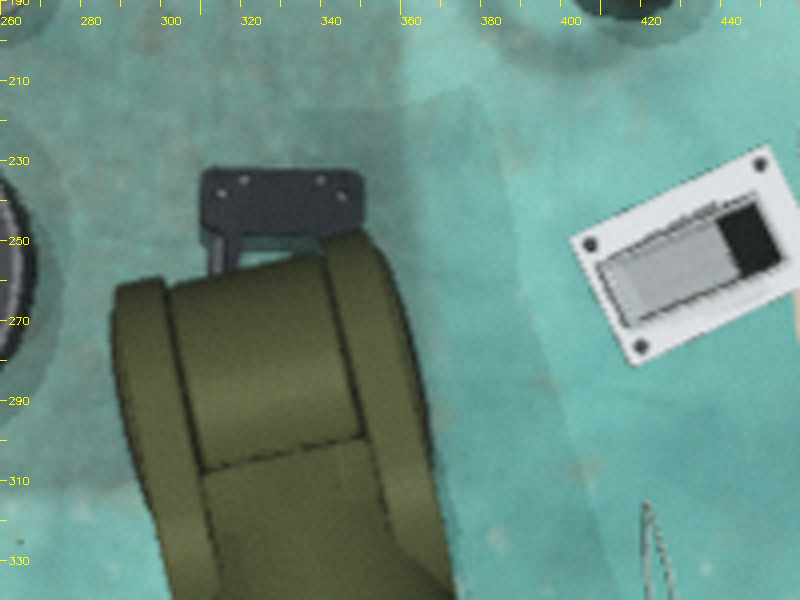

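```bash
python3 -m handwheel '[[0,0,0,0,0],[0,0,0,-0.02,0],[0,0,0,-0.06,0],[0,0,0,-0.10,0],[0,0,0,-0.125,0],[0,0,0,-0.13,0]]' 60
python3 - <<'E'
from h import *
print(tri((193,183),(232,298)))
go(.4828+.047,.242,.295,180)
im=read_camera("side");cv2.imwrite("pics/b7.png",im)
im=read_camera("top");crop(im,"pics/b7t.png",100,150,200,150,4)
E
```

```text
time_s: 18.9
tool_pos: [0.4346, 0.0137, 0.3011]
tool_rot: [179.8, -0.1, 89.9]
force: [0.2, 0.5, -0.8]
grip_width: 0.0127
(array([0.66468119, 0.31728664, 0.1144606 ]), np.float64(0.04643235637889795))
t 18.9 pos [0.4346 0.0137 0.3011] rot [ 1.798e+02 -1.000e-01  8.990e+01] shift [0.2284 0.0949 0.0069] twist -1.572 w 0.0127 F [ 0.2  0.5 -0.8]
```

View pics/b7.png

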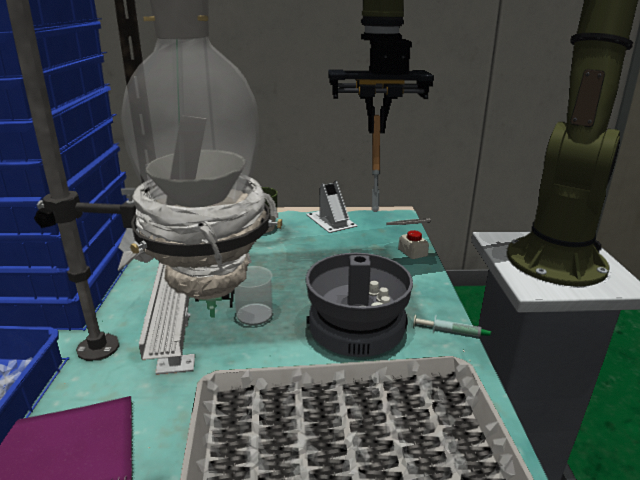

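View pics/b7t.png

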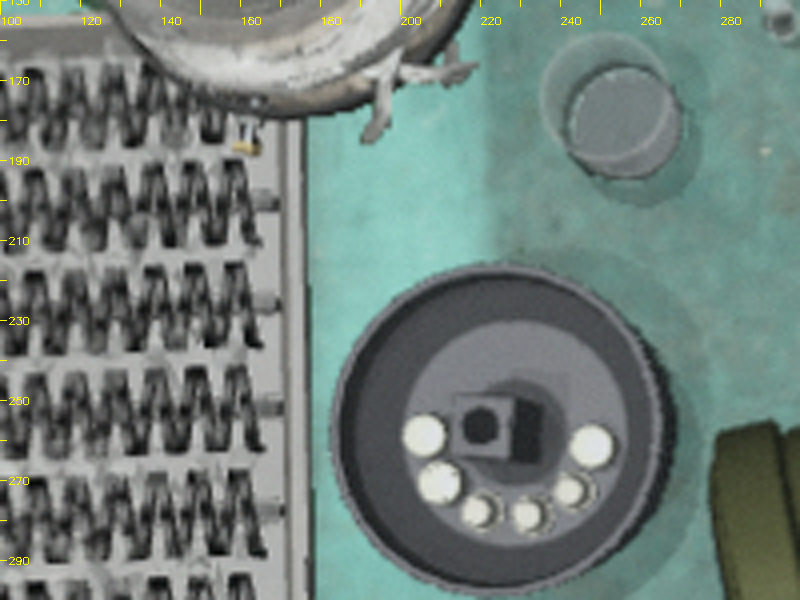

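```bash
python3 - <<'E'
from h import *
print(tri((158,184),(275,227)),tri((193,183),(275,227)))
im=cv2.imread("pics/b7.png");crop(im,"pics/b7c.png",345,95,70,130,5)
for dy in(0,):
  for z in(.14,.145,.15,.155,.16,.301+.004+.033): print(z,proj("side",[[.4346,.0137+dy,z]]))
E
```

```text
(array([0.61373085, 0.34340081, 0.25057908]), np.float64(0.001608236369893308)) (array([0.62022236, 0.28392486, 0.2230724 ]), np.float64(0.002226811680532068))
0.14 [[372.6688295  207.30709187]]
0.145 [[372.78591367 205.09516099]]
0.15 [[372.90334715 202.87388546]]
0.155 [[373.02113013 200.64322541]]
0.16 [[373.13926275 198.40314098]]
0.33799999999999997 [[377.57134609 112.19596368]]
```

View pics/b7c.png

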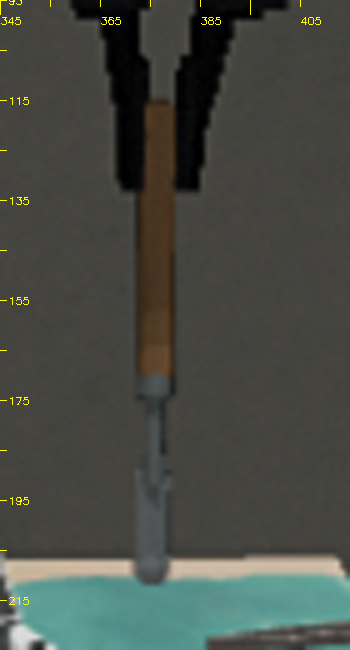

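```bash
python3 -m handwheel '[[0,0.01,0.008,-0.003,-0.08],[0,0.035,0.025,-0.006,-0.22],[0,0.065,0.045,-0.01,-0.36],[0,0.095,0.065,-0.01,-0.5],[0,0.125,0.08,-0.01,-0.64],[0,0.155,0.095,-0.01,-0.78],[0,0.18,0.105,-0.01,-0.92],[0,0.2,0.11,-0.01,-1.06],[0,0.215,0.11,-0.01,-1.2],[0,0.224,0.11,-0.01,-1.34],[0,0.2284,0.11,-0.01,-1.48],[0,0.2284,0.11,-0.01,-1.57],[0,0.2284,0.11,-0.01,-1.57],[0,0.2284,0.11,-0.01,-1.57]]' 60
python3 - <<'E'
from h import *
go(.4828+.047,.242,.295,180)
im=read_camera("side");crop(im,"pics/c1.png",260,120,200,150,4)
E
```

```text
time_s: 20.4
tool_pos: [0.5425, 0.2423, 0.3071]
tool_rot: [-179.9, -0.1, 179.8]
force: [0.8, -0.1, -0.6]
grip_width: 0.0131
t 20.4 pos [0.5425 0.2423 0.3071] rot [-1.799e+02 -1.000e-01  1.798e+02] shift [ 0.0126 -0.0003  0.0121] twist -0.003 w 0.0131 F [ 0.8 -0.1 -0.6]
```

View pics/c1.png

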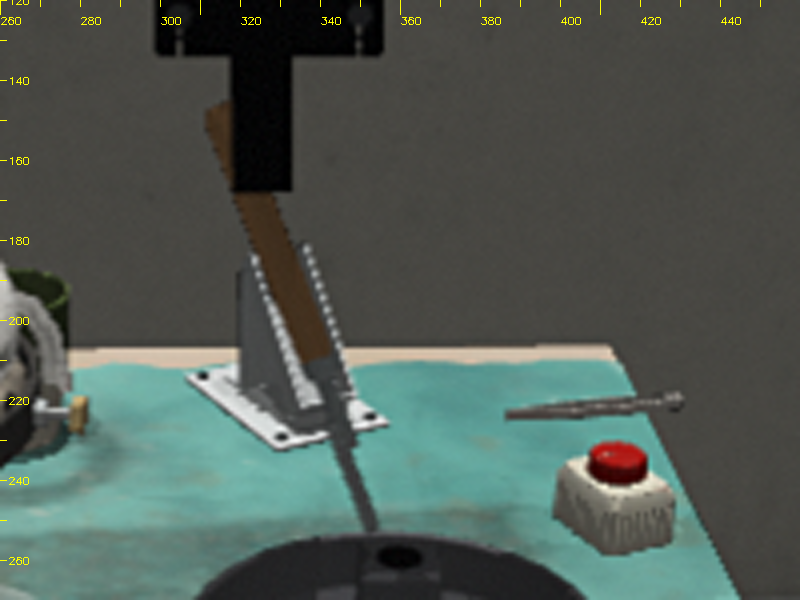

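```bash
python3 -m handwheel '[[0,0.015,0,0,0],[0,0.045,0,0,0],[0,0.07,0,0,0],[0,0.0775,0,0.01,0],[0,0.0775,0,0.04,0],[0,0.0775,0,0.06,0],[0,0.0775,0,0.07,0],[0,0.0775,0,0.07,0]]' 60
python3 - <<'E'
from h import *
go(.398,.242,.237,180)
im=read_camera("side");crop(im,"pics/c2.png",290,140,200,150,4)
E
```

```text
time_s: 21.25
tool_pos: [0.4646, 0.2424, 0.2372]
tool_rot: [-179.9, -0.1, 179.9]
force: [-0.4, -0.4, -0.7]
grip_width: 0.0135
t 21.25 pos [0.4646 0.2424 0.2372] rot [-1.799e+02 -1.000e-01  1.799e+02] shift [ 0.0666 -0.0005  0.0004] twist -0.001 w 0.0135 F [-0.4 -0.4 -0.7]
```

View pics/c2.png

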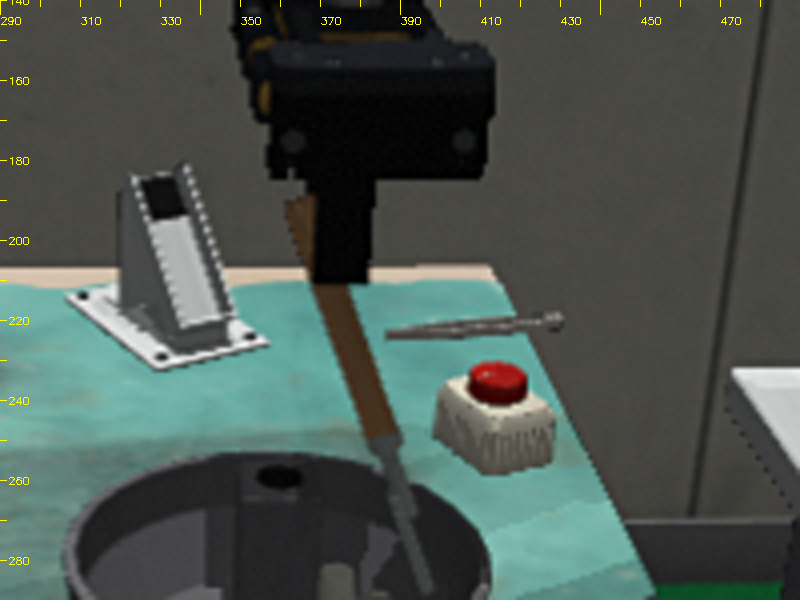

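```bash
python3 -m handwheel '[[0,0.008,0,0,0],[0,0.02,0,-0.001,0],[0,0.032,0,-0.003,0],[0,0.044,0,-0.005,0],[0,0.054,0,-0.007,0],[0,0.061,0,-0.008,0],[0,0.0666,0,-0.008,0],[0,0.0666,0,-0.008,0]]' 5
python3 - <<'E'
from h import *
go(.398,.242,.237,180)
im=read_camera("side");crop(im,"pics/c3.png",290,140,200,150,4)
E
```

```text
time_s: 22.1
tool_pos: [0.3981, 0.2433, 0.2467]
tool_rot: [180.0, -0.0, -179.9]
force: [-0.1, 0.9, -1.6]
grip_width: 0.0138
t 22.1 pos [0.3981 0.2433 0.2467] rot [ 180.    -0.  -179.9] shift [ 0.0001 -0.0013  0.0097] twist 0.001 w 0.0138 F [-0.1  0.9 -1.6]
```

View pics/c3.png

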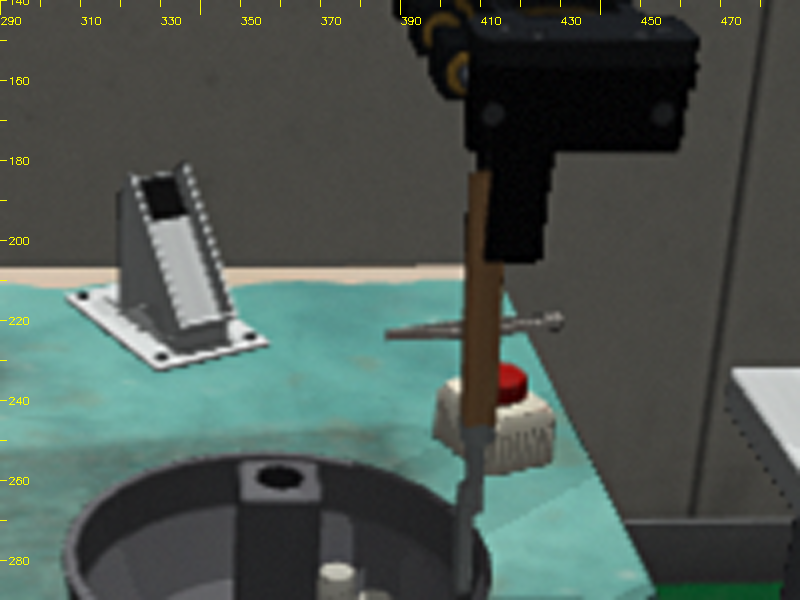

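```bash
python3 -m handwheel '[[0,0,0,0,0],[0,0,0,0,0],[0,-0.004,0,0,0],[0,-0.012,0,0,0],[0,-0.02,0,0,0],[0,-0.02,0,0,0]]' 60
python3 - <<'E'
from h import *
o=get_obs();p=o["tool_pos"];print(p,o["grip_width"],o["force"])
im=read_camera("side");crop(im,"pics/c4.png",340,150,120,150,5)
for z in(.29,.28,.25,.2,.15,.1,.09): print(z,proj("side",[[p[0],p[1],z],[p[0]+.01,p[1],z]]).round(1).tolist())
E
```

```text
time_s: 22.75
tool_pos: [0.4202, 0.2426, 0.2465]
tool_rot: [-180.0, 0.1, 179.9]
force: [-1.1, -0.2, -1.4]
grip_width: 0.0133
[0.42022054 0.24264749 0.24652565] 0.013304975503967746 [-1.05622922 -0.16558596 -1.39200303]
0.29 [[404.6, 175.1], [398.2, 175.1]]
0.28 [[404.1, 181.2], [397.7, 181.2]]
0.25 [[402.7, 199.2], [396.4, 199.3]]
0.2 [[400.3, 228.0], [394.2, 228.0]]
0.15 [[398.1, 255.2], [392.1, 255.3]]
0.1 [[395.9, 280.9], [390.1, 281.0]]
0.09 [[395.5, 285.9], [389.7, 286.0]]
```

View pics/c4.png

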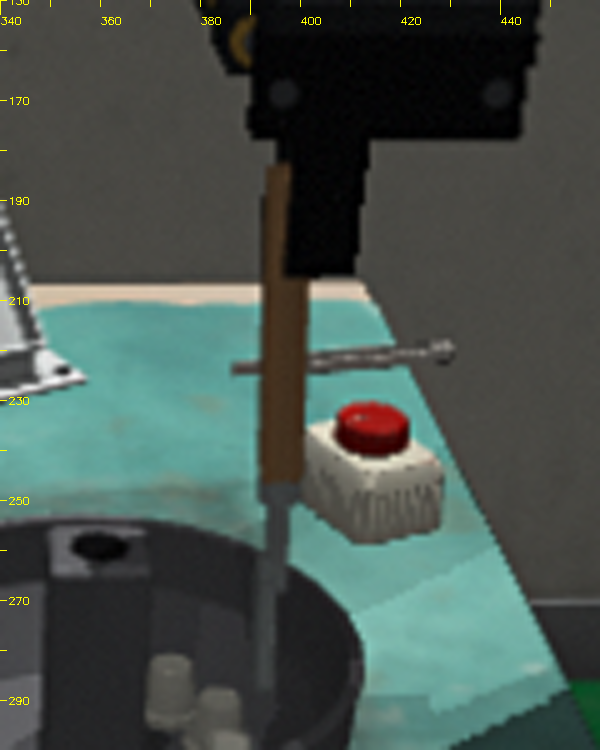

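```bash
python3 - <<'E'
from h import *
C=np.array([.4828,.242])
for n,(u,v) in dict(b1=(206,258.5),b2=(209.7,270.5),p1=(219.5,277.7),p2=(232.5,278.7),p3=(243,273),b3=(248,261.2)).items():
    p=bp("top",(u,v),.076)[:2]-C; print(n,p.round(4),np.hypot(*p).round(4),np.degrees(np.arctan2(p[1],p[0])).round(0))
# stir circle for tcp
c=np.array([.4785,.242]);o=get_obs();print(o["tool_pos"],(o["tool_pos"][:2]-c).round(4))
E
```

```text
b1 [-0.0036  0.0463] 0.0464 94.0
b2 [-0.03    0.0368] 0.0474 129.0
p1 [-0.0452  0.0142] 0.0474 163.0
p2 [-0.0466 -0.0148] 0.0489 -162.0
p3 [-0.0334 -0.0376] 0.0503 -132.0
b3 [-0.007  -0.0477] 0.0482 -98.0
[0.41949672 0.24272867 0.2464188 ] [-0.059   0.0007]
```

```bash
python3 -m handwheel '[[0,-0.012,-0.018,-0.003,0],[0,-0.025,-0.035,-0.003,0],[0,-0.043,-0.045,-0.003,0],[0,-0.063,-0.048,-0.003,0],[0,-0.079,-0.0433,0,0],[0,-0.0892,-0.0367,0,0],[0,-0.0892,-0.0367,0.01,0],[0,-0.0892,-0.0367,0.022,0],[0,-0.0892,-0.0367,0.028,0],[0,-0.0892,-0.0367,0.028,0]]' 60
python3 - <<'E'
from h import *
c=np.array([.4785,.242]);o=get_obs();d=o["tool_pos"][:2]-c;print(o["tool_pos"],d.round(4),np.hypot(*d),np.degrees(np.arctan2(d[1],d[0])),o["force"],o["wrist_torque"],o["tool_rot"])
im=read_camera("side");crop(im,"pics/d1.png",280,150,150,150,4)
P=lambda a:.047*np.array([-np.cos(np.radians(a)),np.sin(np.radians(a))])
print([(P(310+18*k)-P(310)).round(3).tolist() for k in range(1,21)])
E
```

```text
time_s: 23.8
tool_pos: [0.5065, 0.2059, 0.217]
tool_rot: [-179.9, -0.2, -180.0]
force: [-0.2, -0.2, -1.7]
grip_width: 0.0133
[0.5064948  0.20589384 0.21700834] [ 0.028  -0.0361] 0.045687676991219575 -52.21189648854684 [-0.18276203 -0.15936583 -1.67476006] [ 0.00799643  0.00366672 -0.02919983] [-1.79940973e+02 -1.52551182e-01 -1.79978350e+02]
[[-0.01, 0.011], [-0.015, 0.025], [-0.017, 0.039], [-0.013, 0.054], [-0.006, 0.066], [0.005, 0.076], [0.019, 0.082], [0.033, 0.083], [0.048, 0.08], [0.06, 0.072], [0.07, 0.061], [0.076, 0.047], [0.077, 0.033], [0.074, 0.018], [0.066, 0.006], [0.055, -0.004], [0.042, -0.01], [0.027, -0.011], [0.013, -0.008], [-0.0, 0.0]]
```

View pics/d1.png

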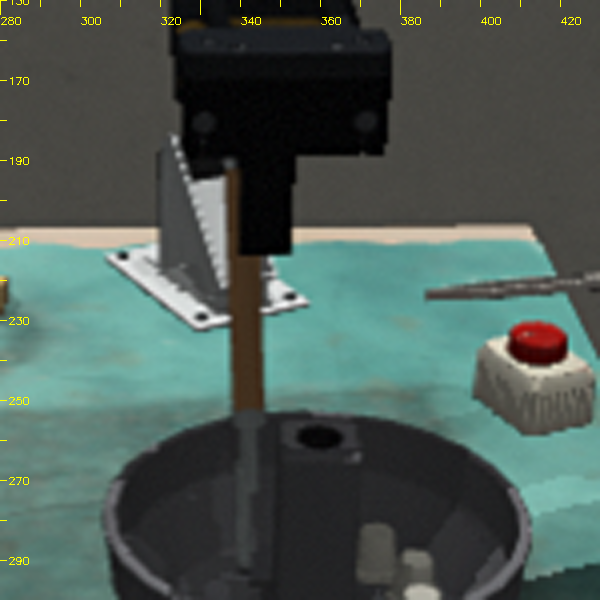

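```bash
python3 -m handwheel '[[0,-0.010,0.011,0,0],[0,-0.015,0.025,0,0],[0,-0.017,0.039,0,0],[0,-0.013,0.054,0,0],[0,-0.006,0.066,0,0],[0,0.005,0.076,0,0],[0,0.019,0.082,0,0],[0,0.033,0.083,0,0],[0,0.048,0.080,0,0],[0,0.060,0.072,0,0],[0,0.070,0.061,0,0],[0,0.076,0.047,0,0],[0,0.077,0.033,0,0],[0,0.074,0.018,0,0],[0,0.066,0.006,0,0],[0,0.055,-0.004,0,0],[0,0.042,-0.010,0,0],[0,0.027,-0.011,0,0],[0,0.013,-0.008,0,0],[0,0,0,0,0]]' 60
python3 - <<'E'
from h import *
c=np.array([.4785,.242]);o=get_obs();d=o["tool_pos"][:2]-c;print(o["tool_pos"],d.round(4),np.hypot(*d),np.degrees(np.arctan2(d[1],d[0])),o["force"],o["wrist_torque"],o["tool_rot"])
im=read_camera("side");crop(im,"pics/d2.png",280,150,150,150,4)
im=read_camera("top");crop(im,"pics/d2t.png",170,200,130,100,6)
E
```

```text
time_s: 25.85
tool_pos: [0.5091, 0.2046, 0.2187]
tool_rot: [-180.0, 0.0, 179.9]
force: [-0.6, -0.9, -0.2]
grip_width: 0.013
[0.5090532  0.20460888 0.21868869] [ 0.0306 -0.0374] 0.04828657833115652 -50.74690013684012 [-0.60717696 -0.86834924 -0.15352875] [-0.32983599  0.16129566 -0.07443098] [-1.79955069e+02  4.75664240e-03  1.79875012e+02]
```

View pics/d2.png

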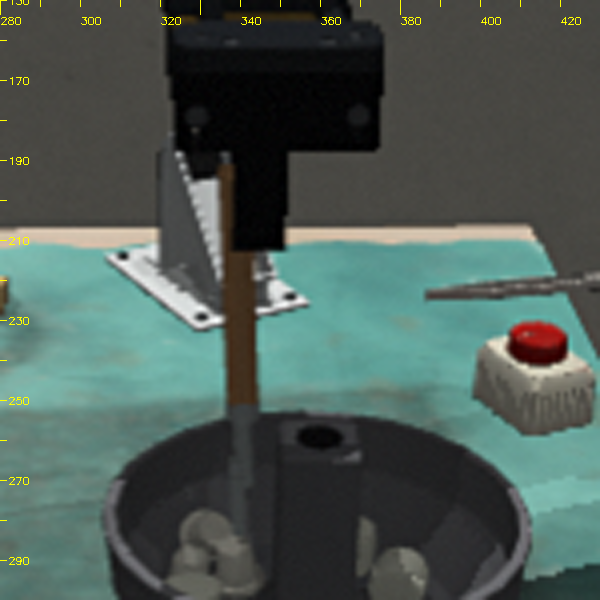

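View pics/d2t.png

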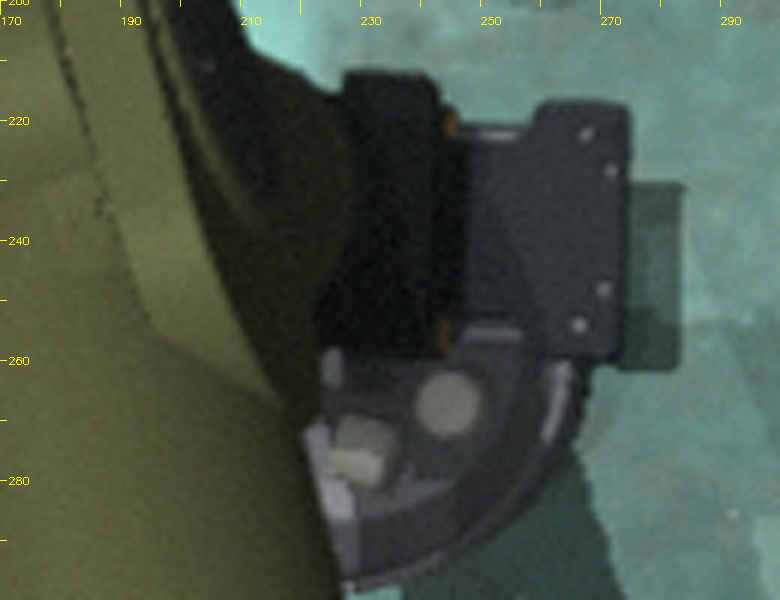

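```bash
python3 -m handwheel '[[0,-0.010,0.011,0,0],[0,-0.015,0.025,0,0],[0,-0.017,0.039,0,0],[0,-0.013,0.054,0,0],[0,-0.006,0.066,0,0],[0,0.005,0.076,0,0],[0,0.019,0.082,0,0],[0,0.033,0.083,0,0],[0,0.048,0.080,0,0],[0,0.060,0.072,0,0],[0,0.070,0.061,0,0],[0,0.076,0.047,0,0],[0,0.077,0.033,0,0],[0,0.074,0.018,0,0],[0,0.066,0.006,0,0],[0,0.055,-0.004,0,0],[0,0.042,-0.010,0,0],[0,0.027,-0.011,0,0],[0,0.013,-0.008,0,0],[0,0,0,0,0]]' 60
python3 - <<'E'
from h import *
c=np.array([.4785,.242]);o=get_obs();d=o["tool_pos"][:2]-c;print(o["tool_pos"],d.round(4),np.hypot(*d),np.degrees(np.arctan2(d[1],d[0])),o["force"],o["wrist_torque"],o["tool_rot"])
im=read_camera("side");crop(im,"pics/d3.png",280,150,150,150,4)
E
```

```text
time_s: 27.95
tool_pos: [0.509, 0.2049, 0.2187]
tool_rot: [-180.0, 0.0, 179.9]
force: [-0.5, -0.2, -1.6]
grip_width: 0.0132
[0.50896051 0.20487569 0.21874958] [ 0.0305 -0.0371] 0.048021424224746936 -50.631105972815526 [-0.4994452  -0.21880336 -1.55590295] [ 0.06826494  0.24555839 -0.00946112] [-1.79987560e+02  4.78273103e-04  1.79883041e+02]
```

View pics/d3.png

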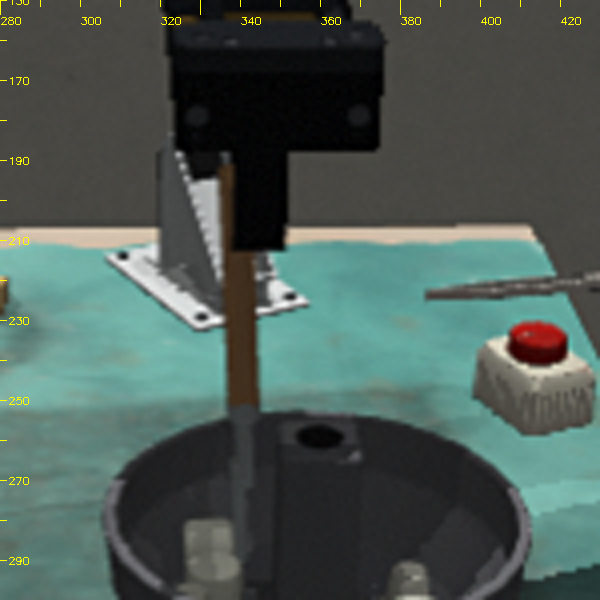

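Third turn.

```bash
python3 -m handwheel '[[0,-0.010,0.011,0,0],[0,-0.015,0.025,0,0],[0,-0.017,0.039,0,0],[0,-0.013,0.054,0,0],[0,-0.006,0.066,0,0],[0,0.005,0.076,0,0],[0,0.019,0.082,0,0],[0,0.033,0.083,0,0],[0,0.048,0.080,0,0],[0,0.060,0.072,0,0],[0,0.070,0.061,0,0],[0,0.076,0.047,0,0],[0,0.077,0.033,0,0],[0,0.074,0.018,0,0],[0,0.066,0.006,0,0],[0,0.055,-0.004,0,0],[0,0.042,-0.010,0,0],[0,0.027,-0.011,0,0],[0,0.013,-0.008,0,0],[0,0,0,0,0]]' 60
python3 - <<'E'
from h import *
c=np.array([.4785,.242]);o=get_obs();d=o["tool_pos"][:2]-c;print(o["tool_pos"],np.hypot(*d),np.degrees(np.arctan2(d[1],d[0])),o["force"],o["wrist_torque"],o["tool_rot"])
im=read_camera("side");crop(im,"pics/d4.png",280,220,150,130,5)
im=read_camera("top");crop(im,"pics/d4t.png",170,200,130,100,6)
E
```

```text
time_s: 30.0
tool_pos: [0.509, 0.2048, 0.2187]
tool_rot: [-180.0, 0.0, 179.9]
force: [-1.2, 0.6, 0.1]
grip_width: 0.0131
[0.50896875 0.20478953 0.21873005] 0.048093281747072794 -50.688627093498795 [-1.17425135  0.59674125  0.05101931] [ 0.05450656  0.38487226 -0.00805767] [-1.79980861e+02  1.37404553e-03  1.79882277e+02]
```

View pics/d4.png

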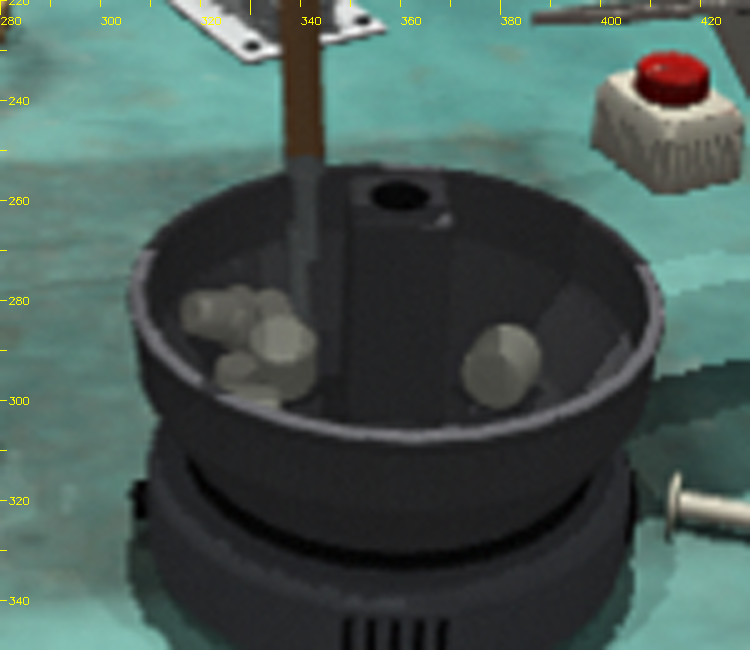

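View pics/d4t.png

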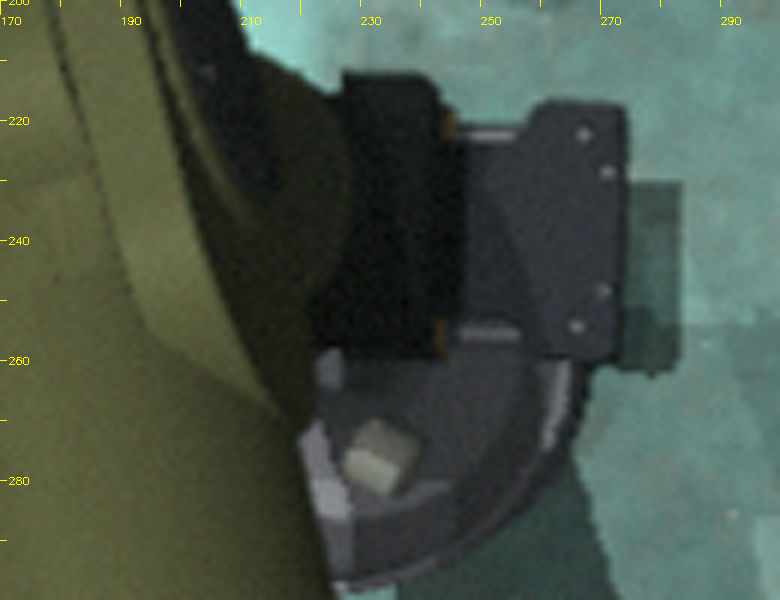

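```bash
python3 -m handwheel '[[0,-0.0058,0.0058,0,0],[0,-0.0105,0.0125,0,0],[0,-0.014,0.0199,0,0],[0,-0.0161,0.0278,0,0],[0,-0.0166,0.0319,0,0],[0,-0.0166,0.0319,0,0]]' 60
python3 - <<'E'
from h import *
o=get_obs();print(o["tool_pos"],o["force"])
im=read_camera("side");crop(im,"pics/d5.png",280,220,150,130,5)
E
```

```text
time_s: 30.7
tool_pos: [0.5242, 0.2395, 0.2184]
tool_rot: [180.0, -0.0, -179.9]
force: [-0.6, -0.7, -1.2]
grip_width: 0.0132
[0.52424734 0.23953372 0.21841882] [-0.59789419 -0.69946394 -1.21452266]
```

View pics/d5.png

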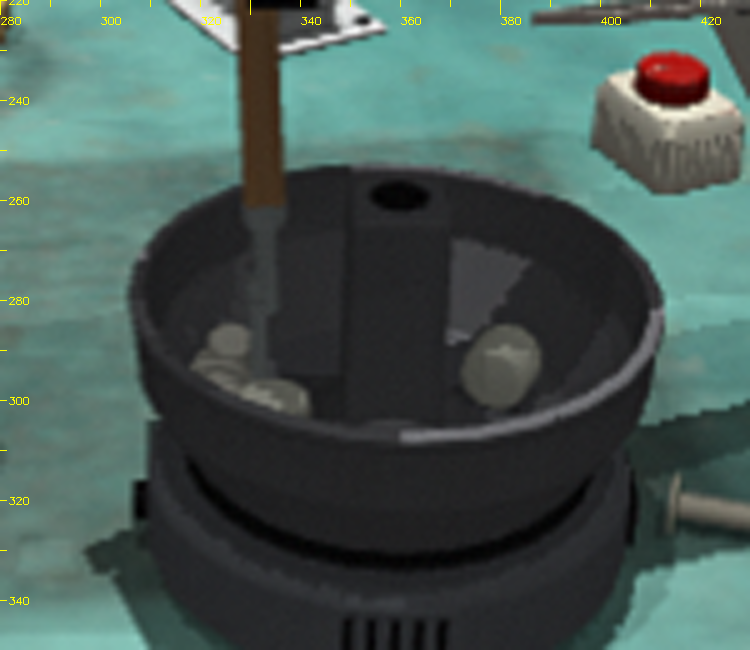

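```bash
python3 -m handwheel '[[0,0,0.0082,0,0],[0,0.0014,0.0163,0,0],[0,0.0042,0.024,0,0],[0,0.0042,0.024,0,0],[0,0.0042,0.024,-0.02,0],[0,0.0042,0.024,-0.055,0],[0,0.0042,0.024,-0.085,0],[0,0.0042,0.02,-0.1,0.03],[0,0.006,-0.01,-0.1,0.12],[0,0.008,-0.05,-0.1,0.26],[0,0.01,-0.09,-0.1,0.4],[0,0.013,-0.13,-0.1,0.54],[0,0.016,-0.17,-0.1,0.68],[0,0.02,-0.2,-0.1,0.82],[0,0.02,-0.22,-0.1,0.96],[0,0.02,-0.23,-0.1,1.09],[0,0.02,-0.23,-0.1,1.09],[0,0.02,-0.23,-0.1,1.09]]' 60
python3 - <<'E'
from h import *
o=get_obs();print(o["tool_pos"],o["tool_rot"],o["force"])
im=read_camera("side");crop(im,"pics/e1.png",270,60,190,150,4)
im=read_camera("top");crop(im,"pics/e1t.png",170,200,130,100,6)
E
```

```text
time_s: 32.55
tool_pos: [0.5043, 0.0085, 0.3181]
tool_rot: [-180.0, -0.0, 117.7]
force: [0.6, 0.4, -1.1]
grip_width: 0.0133
[0.5043225  0.00854076 0.31814003] [-1.79983624e+02 -4.06711368e-02  1.17694186e+02] [ 0.55567842  0.42432082 -1.11347198]
```

View pics/e1.png

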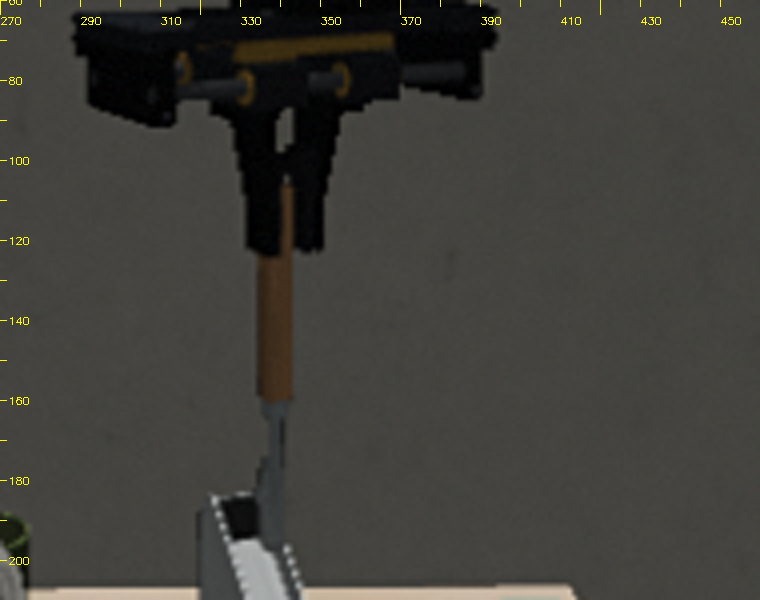

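View pics/e1t.png

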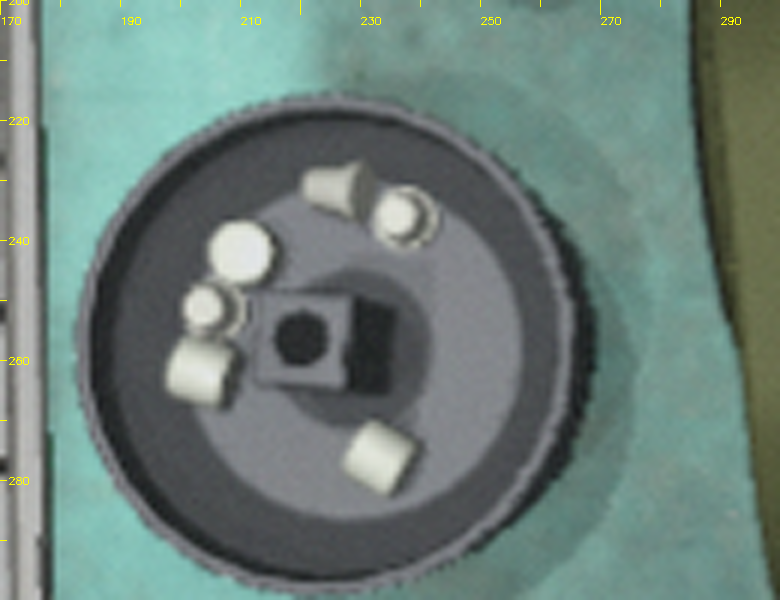

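```bash
python3 - <<'E'
from h import *
C=np.array([.4828,.242])
for n,(u,v,z) in dict(tp=(226,231,.067),p=(236.2,236,.076),b1=(209,242,.078),p2=(203,251,.076),b2=(203,262,.068),b3=(232.5,276,.068)).items():
    p=bp("top",(u,v),z)[:2]-C; print(n,p.round(4),np.hypot(*p).round(4),np.degrees(np.arctan2(p[1],p[0])).round(0))
print(bp("top",(220.3,256.5),.145))
# tip location now, from side picture
go(.4828+.045*np.cos(.5),.242+.045*np.sin(.5),.32,180)
E
```

```text
tp [0.0596 0.0061] 0.0599 6.0
p [ 0.0483 -0.0191] 0.0519 -22.0
b1 [0.0332 0.0407] 0.0525 51.0
p2 [0.0129 0.0537] 0.0553 77.0
b2 [-0.0114  0.0546] 0.0558 102.0
b3 [-0.0407 -0.013 ] 0.0427 -162.0
[0.48201466 0.24122292 0.145     ]
t 32.65 pos [0.5044 0.0094 0.3182] rot [-180.    -0.   117.8] shift [ 0.2166  0.1341 -0.0018] twist -1.086 w 0.0134 F [-0.   0.3 -0.6]
```

```bash
python3 - <<'E'
from h import *
go(.5204,.2607,.312,180)
E
```

```text
t 32.65 pos [0.5044 0.0094 0.3182] rot [-180.    -0.   117.8] shift [0.215  0.1311 0.0062] twist -1.086 w 0.0134 F [-0.   0.3 -0.6]
```

```bash
python3 -m handwheel '[[0,0.015,0.009,0,-0.1],[0,0.045,0.0275,0,-0.24],[0,0.08,0.049,0,-0.38],[0,0.115,0.07,0,-0.52],[0,0.15,0.0915,0,-0.66],[0,0.18,0.11,0,-0.8],[0,0.2,0.122,0.003,-0.94],[0,0.211,0.1285,0.006,-1.086],[0,0.215,0.131,0.006,-1.086],[0,0.215,0.131,0.006,-1.086],[0,0.215,0.131,0.006,-1.086]]' 60
python3 - <<'E'
from h import *
go(.5204,.2607,.2185,180)
im=read_camera("side");crop(im,"pics/f1.png",280,150,150,150,4)
P=lambda a:.046*np.array([-np.cos(np.radians(a)),np.sin(np.radians(a))])
print([(P(24+a)-P(24)).round(4).tolist() for a in (7,14,21,28,32)])
E
```

```text
time_s: 33.75
tool_pos: [0.5214, 0.2586, 0.3127]
tool_rot: [-180.0, 0.0, 179.6]
force: [0.7, -0.9, -0.9]
grip_width: 0.013
t 33.75 pos [0.5214 0.2586 0.3127] rot [-180.     0.   179.6] shift [0.0011 0.0021 0.0942] twist -0.007 w 0.013 F [ 0.7 -0.9 -0.9]
[[0.0026, 0.005], [0.0058, 0.0096], [0.0095, 0.0138], [0.0137, 0.0175], [0.0163, 0.0194]]
```

View pics/f1.png

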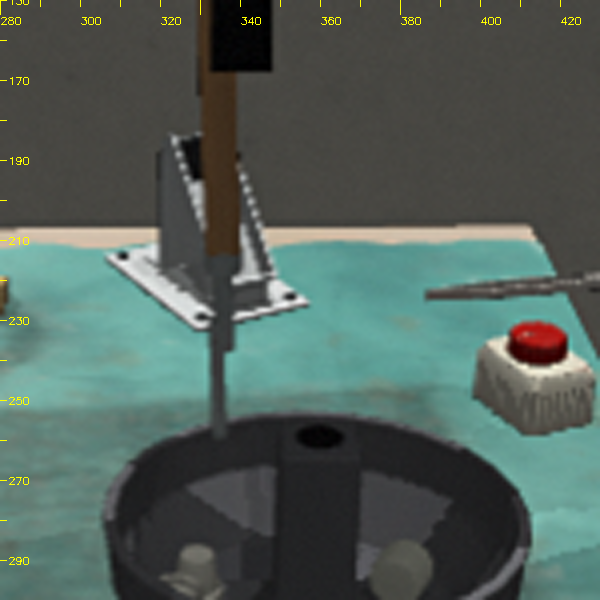

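```bash
python3 -m handwheel '[[0,0.001,0.002,0.02,0],[0,0.001,0.002,0.05,0],[0,0.001,0.002,0.072,0],[0,0.001,0.002,0.082,0],[0,0.001,0.002,0.089,0],[0,0.001,0.002,0.094,0],[0,0.001,0.002,0.094,0]]' 60
```

```text
time_s: 34.5
tool_pos: [0.5205, 0.2614, 0.2189]
tool_rot: [180.0, 0.0, 179.8]
force: [0.7, 0.8, -1.4]
grip_width: 0.0132
```

Clear of the beads. Short push, then lift and go out towards the stand.

```bash
python3 -m handwheel '[[0,0.0026,0.005,0,0],[0,0.0058,0.0096,0,0],[0,0.0095,0.0138,0,0],[0,0.0137,0.0175,0,0],[0,0.0163,0.0194,0,0],[0,0.0163,0.0194,0,0],[0,0.0155,0.0185,-0.02,0],[0,0.0155,0.0185,-0.055,0],[0,0.0155,0.018,-0.085,0],[0,0.016,0.01,-0.1,0.03],[0,0.018,-0.01,-0.1,0.12],[0,0.018,-0.05,-0.1,0.26],[0,0.02,-0.09,-0.1,0.4],[0,0.02,-0.13,-0.1,0.54],[0,0.02,-0.17,-0.1,0.68],[0,0.02,-0.21,-0.1,0.82],[0,0.02,-0.24,-0.1,0.96],[0,0.02,-0.255,-0.1,1.09],[0,0.02,-0.255,-0.1,1.09]]' 60
python3 - <<'E'
from h import *
o=get_obs();print(o["tool_pos"],o["tool_rot"],o["force"])
im=read_camera("top");crop(im,"pics/g1t.png",170,200,130,100,6);cv2.imwrite("pics/g1full.png",im)
E
```

```text
time_s: 36.4
tool_pos: [0.4988, 0.0027, 0.3181]
tool_rot: [-180.0, -0.1, 116.9]
force: [-0.3, -0.8, -0.7]
grip_width: 0.0136
[0.49883228 0.00273279 0.31811855] [-1.79992808e+02 -5.38795707e-02  1.16910032e+02] [-0.26611889 -0.75612781 -0.65435193]
```

View pics/g1t.png

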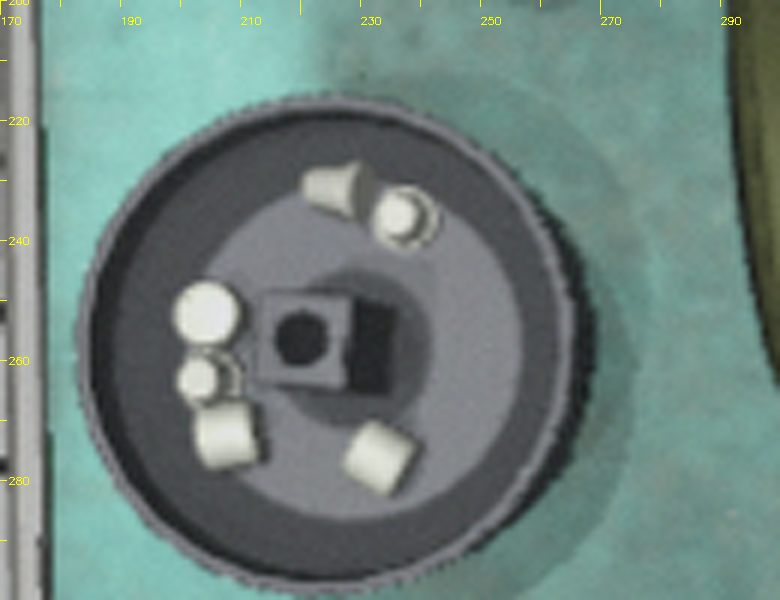

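```bash
python3 - <<'E'
from h import *
def ov(n,src,O,yaw,tx,x0,y0,w,h,f):
    c=cv2.resize(cv2.imread(src)[y0:y0+h,x0:x0+w],None,fx=f,fy=f,interpolation=cv2.INTER_CUBIC)
    R=Ro.from_euler("z",yaw,degrees=True).as_matrix();O=np.array([*O,0])
    def poly(pts,col):
        p=np.array(pts)@R.T+O; q=((proj(n,p)-[x0,y0]+.5)*f-.5).round().astype(int)
        cv2.polylines(c,[q.reshape(-1,1,2)],True,col,1)
    poly([[.065,.042,.004],[-.065,.042,.004],[-.065,-.042,.004],[.065,-.042,.004]],(0,255,0))
    poly([[tx,.018,.018],[tx,-.018,.018],[tx-.067,-.018,.098],[tx-.067,.018,.098]],(0,0,255))
    n_=np.array([.0123,0,.0103])
    poly([np.array([tx,.018,.018])+n_,np.array([tx,-.018,.018])+n_,np.array([tx-.067,-.018,.098])+n_,np.array([tx-.067,.018,.098])+n_],(255,0,255))
    return c
O=(.5076,-.2326)
a=[ov("top","pics/top0.png",O,117.6,t,398,220,75,68,5) for t in(.04,.047)]
b=[ov("side","pics/side0.png",O,117.6,t,302,172,70,62,5) for t in(.04,.047)]
A=np.hstack(a);B=np.hstack(b);B=cv2.copyMakeBorder(B,0,0,0,A.shape[1]-B.shape[1],0)
cv2.imwrite("pics/st.png",cv2.resize(np.vstack([A,B]),None,fx=.92,fy=.92))
E
```

```text
(no output)
```

View pics/st.png

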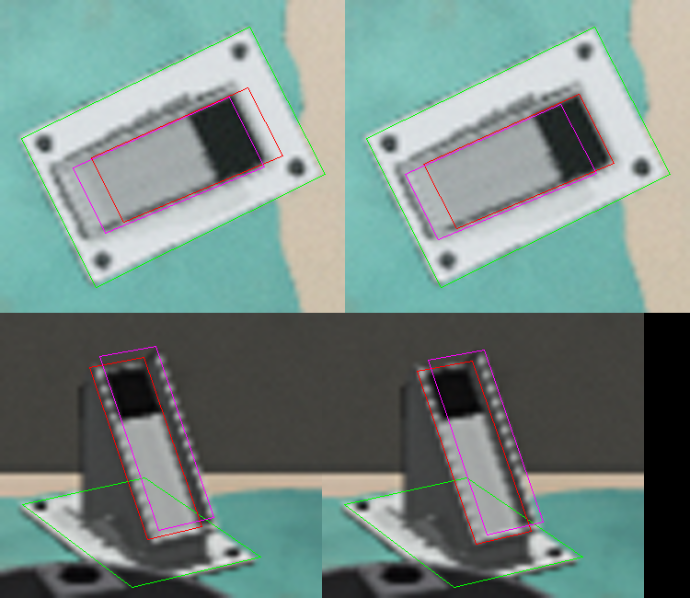

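```bash
python3 - <<'E'
from h import *
go(.4875,-.1942,.255,117.6)
E
```

```text
t 36.45 pos [0.4989 0.0053 0.3181] rot [ 1.800e+02 -1.000e-01  1.173e+02] shift [-0.1722 -0.1016  0.0629] twist -0.006 w 0.0129 F [-0.5  0.3 -1. ]
```

```bash
python3 -m handwheel '[[0,-0.012,-0.007,0,0],[0,-0.04,-0.0235,0.005,-0.003],[0,-0.075,-0.044,0.02,-0.004],[0,-0.11,-0.065,0.035,-0.004],[0,-0.14,-0.0825,0.05,-0.004],[0,-0.16,-0.0945,0.06,-0.004],[0,-0.17,-0.1003,0.063,-0.004],[0,-0.1722,-0.1016,0.063,-0.004],[0,-0.1722,-0.1016,0.063,-0.004],[0,-0.1722,-0.1016,0.063,-0.004]]' 60
python3 - <<'E'
from h import *
go(.4875,-.1942,.1935,117.6)
im=read_camera("side");crop(im,"pics/i1.png",290,110,110,130,5)
im=read_camera("top");crop(im,"pics/i1t.png",380,200,100,100,6)
E
```

```text
time_s: 37.45
tool_pos: [0.4887, -0.1917, 0.2557]
tool_rot: [180.0, -0.0, 117.7]
force: [0.4, 0.2, -0.8]
grip_width: 0.0131
t 37.45 pos [ 0.4887 -0.1917  0.2557] rot [180.   -0.  117.7] shift [-0.0017 -0.0022  0.0622] twist 0.002 w 0.0131 F [ 0.4  0.2 -0.8]
```

View pics/i1.png

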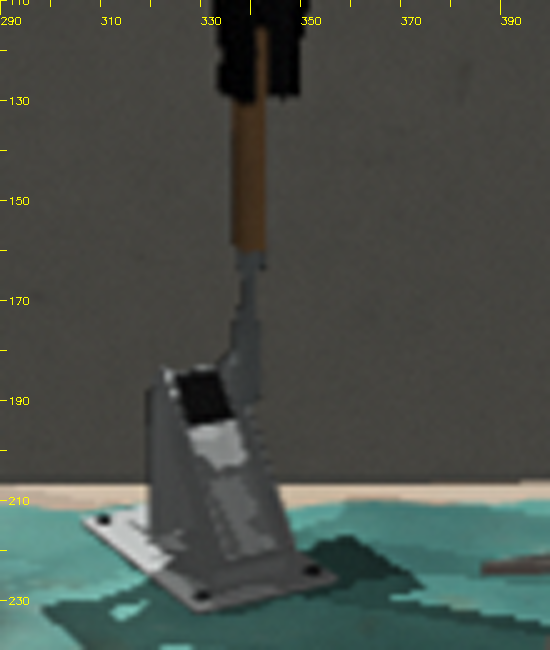

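View pics/i1t.png

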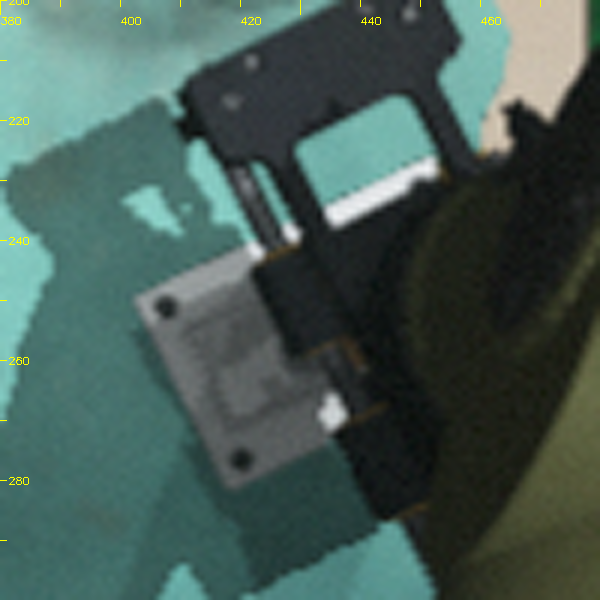

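```bash
python3 - <<'E'
from h import *
u=np.array([np.cos(np.radians(117.6)),np.sin(np.radians(117.6)),0])
T=np.array([.4854,-.1901,.018])
o=get_obs();p=o["tool_pos"]
tip=p-.0044*u-[0,0,.1575]
print("tip",tip,proj("side",tip),"hend",proj("side",p-.0086*u+[0,0,.0325]),"toe",proj("side",T),"stop",proj("side",T-.067*u+[0,0,.08]))
print("rel toe",(tip-T)@u, (tip-T)@np.array([-u[1],u[0],0]))
E
```

```text
tip [ 0.49069423 -0.1955973   0.09827509] [[339.55853897 190.41180526]] hend [[340.1635768  114.22726142]] toe [[341.13468659 220.4475644 ]] stop [[328.47105253 183.19362467]]
rel toe -0.007324525248765265 -0.0021448902984906315
```

```bash
python3 -m handwheel '[[0,-0.0017,-0.002,0.015,0],[0,-0.0017,-0.002,0.035,0],[0,-0.0017,-0.002,0.05,0],[0,-0.0017,-0.002,0.058,0],[0,-0.0017,-0.002,0.062,0],[0,-0.0017,-0.002,0.064,0],[0,-0.0017,-0.002,0.064,0]]' 60
python3 - <<'E'
from h import *
go(.4875,-.1942,.1915,117.6)
u=np.array([np.cos(np.radians(117.6)),np.sin(np.radians(117.6)),0])
T=np.array([.4854,-.1901,0]);p=get_obs()["tool_pos"];print((p-T)@u,(p-T)@np.array([-u[1],u[0],0]))
im=read_camera("side");crop(im,"pics/i2.png",290,110,110,130,5)
E
```

```text
time_s: 38.25
tool_pos: [0.4872, -0.1954, 0.1917]
tool_rot: [180.0, -0.0, 117.6]
force: [-0.6, -0.0, -1.0]
grip_width: 0.0134
t 38.25 pos [ 0.4872 -0.1954  0.1917] rot [180.   -0.  117.6] shift [0.0009 0.0008 0.0002] twist -0.001 w 0.0134 F [-0.6 -0.  -1. ]
-0.005543523293525172 0.0008114706147512499
```

View pics/i2.png

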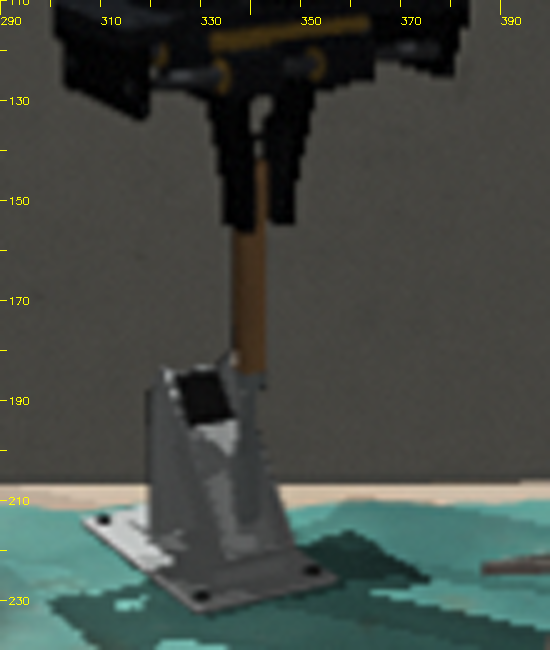

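```bash
python3 -m handwheel '[[0,0,0,0,0],[0,-0.004,0,0.002,0],[0,-0.010,0,0.0035,0],[0,-0.0193,0,0.005,0],[0,-0.034,0,0.0078,0],[0,-0.0489,0,0.0108,0],[0,-0.063,0,0.0156,0],[0,-0.0771,0,0.0216,0],[0,-0.088,0,0.0277,0],[0,-0.0979,0,0.0338,0],[0,-0.0979,0,0.0338,0],[0,-0.0979,0,0.0338,0]]' 5
python3 - <<'E'
from h import *
o=get_obs()
u=np.array([np.cos(np.radians(117.6)),np.sin(np.radians(117.6)),0])
T=np.array([.4854,-.1901,0]);p=o["tool_pos"];print((p-T)@u,(p-T)@np.array([-u[1],u[0],0]),p[2],o["force"])
im=read_camera("side");crop(im,"pics/i3.png",290,110,110,130,5)
im=read_camera("top");crop(im,"pics/i3t.png",380,200,100,100,6)
E
```

```text
time_s: 39.5
tool_pos: [0.5322, -0.2828, 0.1574]
tool_rot: [-179.9, 0.0, 117.5]
force: [-0.7, 0.5, 0.5]
grip_width: 0.0139
-0.1038488526515033 0.0015050252083597525 0.15742355735179817 [-0.68233852  0.54791851  0.47423071]
```

View pics/i3.png

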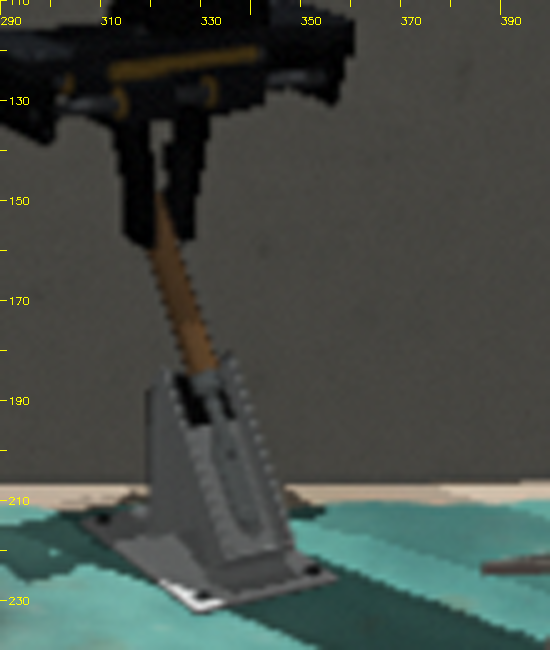

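View pics/i3t.png

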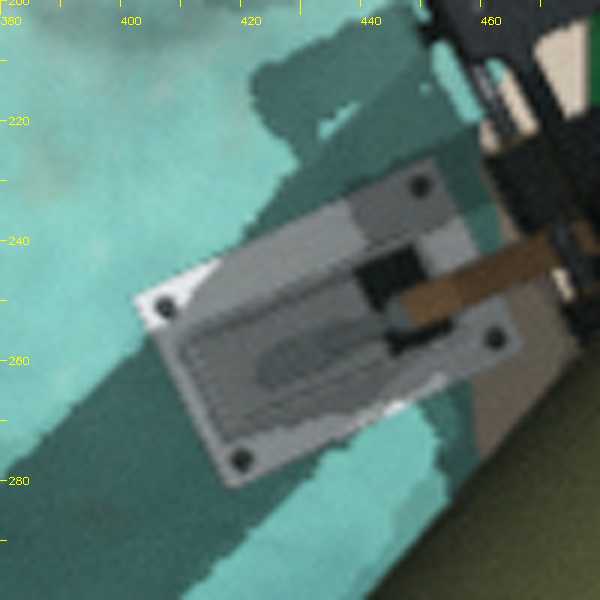

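```bash
python3 -m handwheel '[[0,0.002,0,0.0025,0],[0,0.0045,0,0.0055,0],[0,0.0075,0,0.009,0],[0,0.0103,0,0.0123,0],[0,0.0103,0,0.0123,0]]' 5
python3 - <<'E'
from h import *
o=get_obs()
u=np.array([np.cos(np.radians(117.6)),np.sin(np.radians(117.6)),0])
T=np.array([.4854,-.1901,0]);p=o["tool_pos"];print((p-T)@u,p[2],o["force"],o["grip_width"])
im=read_camera("side");crop(im,"pics/i4.png",290,110,110,130,5)
im=read_camera("top");crop(im,"pics/i4t.png",380,200,100,100,6)
E
```

```text
time_s: 40.1
tool_pos: [0.528, -0.2733, 0.1457]
tool_rot: [180.0, 0.1, 117.6]
force: [-0.1, -2.2, 0.6]
grip_width: 0.014
-0.09341861203140368 0.14573184700441394 [-0.08646879 -2.21817218  0.64939062] 0.014012440948716611
```

View pics/i4.png

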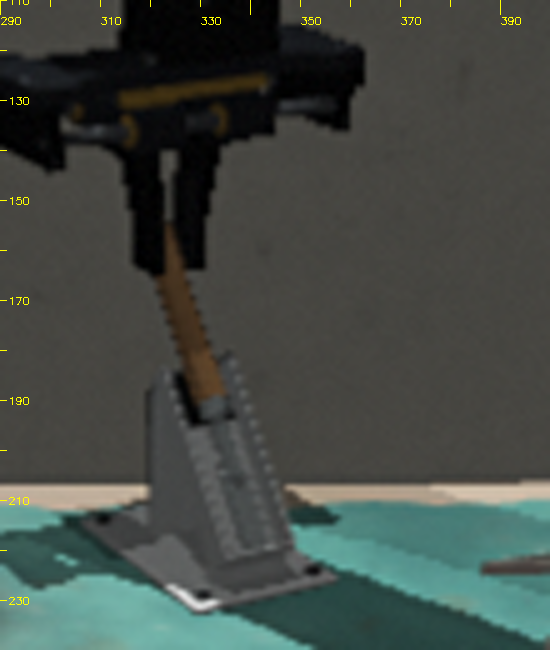

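View pics/i4t.png

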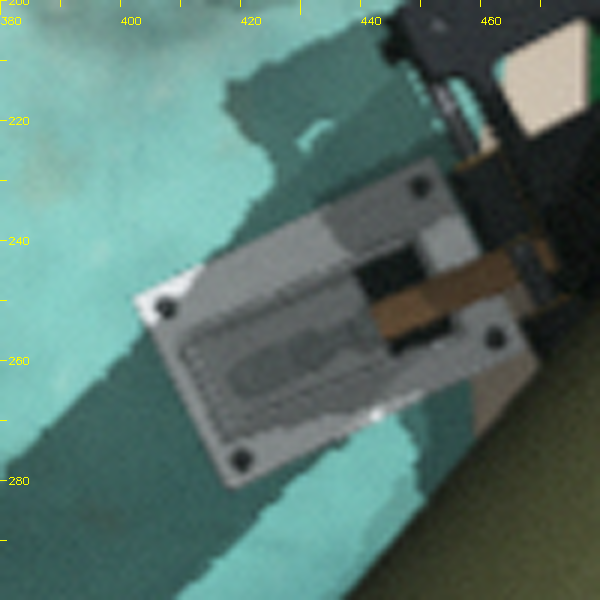

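```bash
python3 -m handwheel '[[0.02,0,0,0,0],[0.04,0,0,0,0],[0.05,0,0,0,0],[0.05,0,0,-0.02,0],[0.05,0,0,-0.06,0],[0.05,0,0,-0.1,0],[0.05,-0.03,0,-0.13,0]]' 5
python3 - <<'E'
from h import *
T=np.array([.4854,-.1901,.018]);print(proj("top",T),proj("side",T))
u=np.array([np.cos(np.radians(117.6)),np.sin(np.radians(117.6)),0])
H=T-u*.122+[0,0,.1455]+u*.0054+[0,0,.0045];print("hend",H,proj("top",H),proj("side",H))
im=read_camera("side");crop(im,"pics/j1.png",290,110,110,130,5)
im=read_camera("top");crop(im,"pics/j1t.png",380,200,100,100,6)
E
```

```text
time_s: 40.9
tool_pos: [0.5429, -0.2961, 0.2782]
tool_rot: [179.8, -0.1, 117.9]
force: [1.0, -0.1, 0.2]
grip_width: 0.0489
[[417.85013029 262.38950322]] [[341.13468659 220.4475644 ]]
hend [ 0.53942032 -0.29343134  0.168     ] [[481.86645861 234.78043027]] [[319.33077414 152.36755484]]
```

View pics/j1.png

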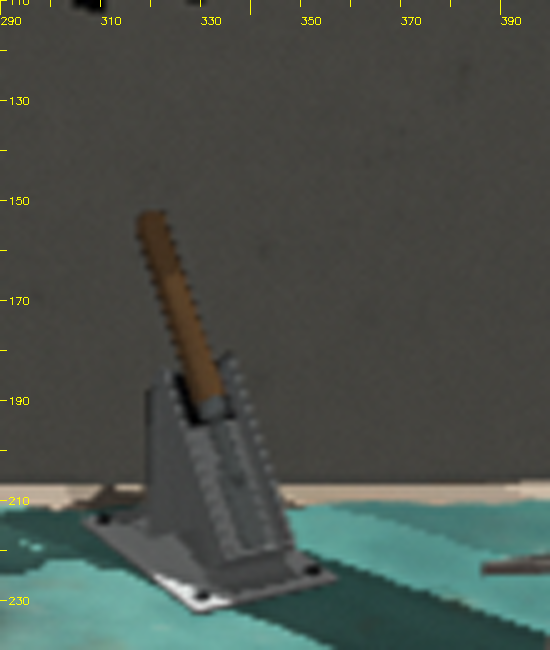

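View pics/j1t.png

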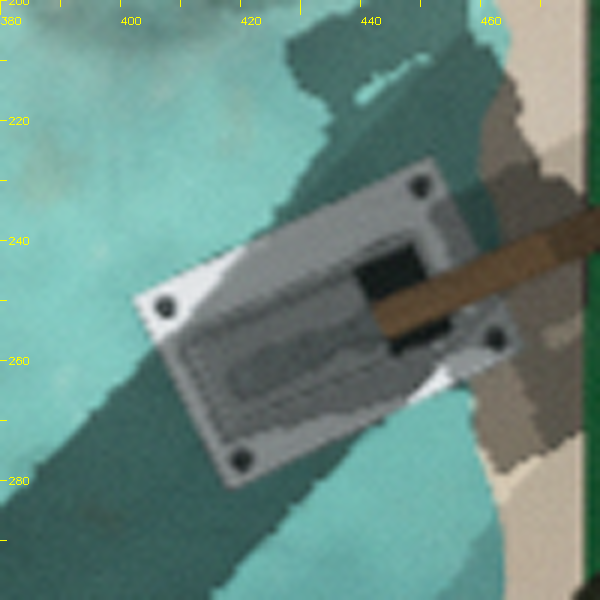

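```bash
python3 -m handwheel '[[0.05,-0.03,0,-0.03,0],[0.05,-0.03,0,-0.06,0],[0.05,-0.03,0,-0.06,0]]' 5
python3 - <<'E'
from h import *
o=get_obs();print(o["tool_pos"],o["force"],o["time_s"])
a=read_camera("top");b=read_camera("side");cv2.imwrite("pics/k_top.png",a);cv2.imwrite("pics/k_side.png",b)
E
```

```text
time_s: 41.3
tool_pos: [0.5557, -0.3283, 0.3382]
tool_rot: [179.9, 0.2, 117.5]
force: [0.2, -0.9, -0.8]
grip_width: 0.05
[ 0.555658   -0.32826391  0.33821056] [ 0.16454017 -0.90600099 -0.75119697] 41.3
```

View pics/k_top.png

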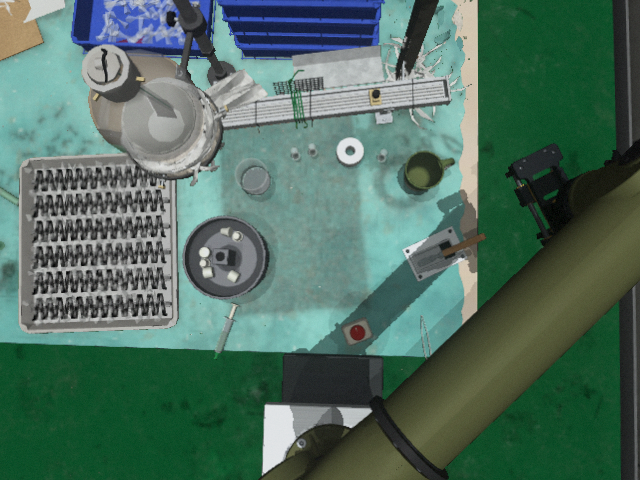

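View pics/k_side.png

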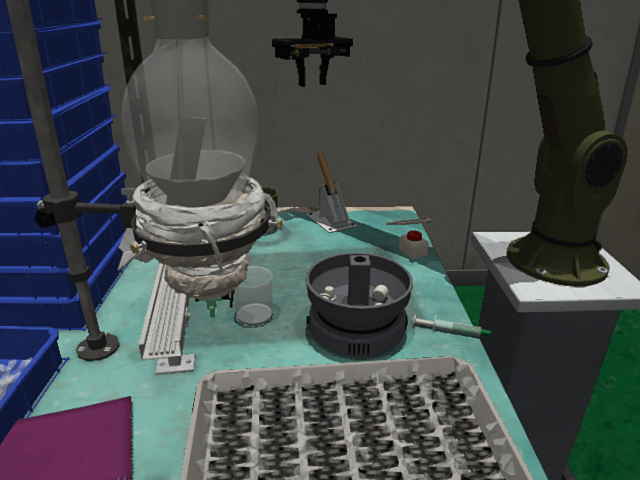

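```bash
python3 - <<'E'
from h import *
a=cv2.imread("pics/top0.png");b=cv2.imread("pics/k_top.png")
for n,(x,y,w,h) in dict(mug=(398,148,60,48),beaker=(234,155,40,45),roll=(333,134,34,34)).items():
    s=cv2.phaseCorrelate(np.float32(cv2.cvtColor(a[y:y+h,x:x+w],6)),np.float32(cv2.cvtColor(b[y:y+h,x:x+w],6)));print(n,np.round(s[0],2),cv2.absdiff(a[y:y+h,x:x+w],b[y:y+h,x:x+w]).mean().round(1))
print(proj("side",[[.4825,.242,.145]]))
crop("pics/k_side.png","pics/k1.png",295,240,130,120,5)
E
```

```text
mug [-0.01  0.02] 3.9
beaker [0.08 0.38] 4.2
roll [ 0.05 -0.02] 4.4
[[360.59670875 258.03143981]]
```

View pics/k1.png

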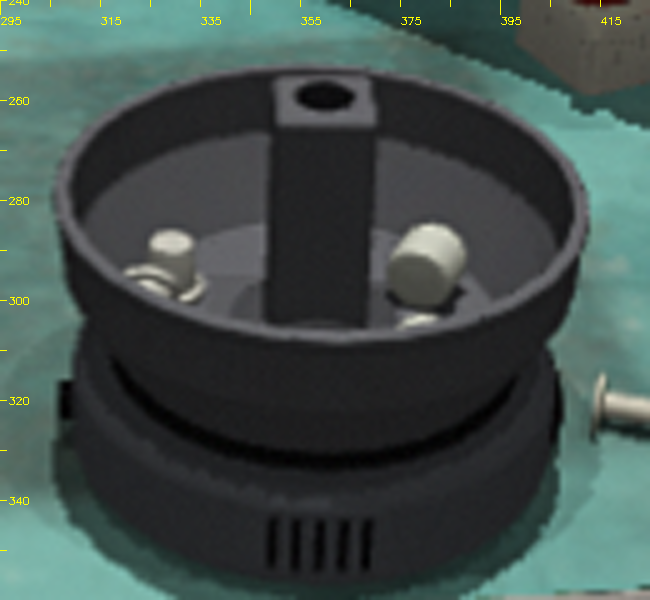

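```bash
python3 -c "
from cell import *
print(sign_off(), get_obs()['time_s'])"
```

```text
the job is handed in; nothing more can be done
the job is handed in; nothing more can be done
```

I completed the whole sequence and handed the job in at about 41.5 s of the 72 s; no verdict was reported.

**What I did**
- I lifted the paddle off the base and laid it on the bench.
- I lifted the bowl by its column and seated it on the square shaft. The tool stopped at 0.1113 m against the 0.1114 m expected for a fully seated bowl, and the wrist read about 12 N.
- I regripped the paddle and let it swing blade-down. It hung about 22° off vertical, so I straightened it by pressing the tip lightly against the inside of the bowl rim.
- I stirred about 3.2 turns anticlockwise without a break. At that point four pieces were on one side and two on the other, so I re-entered for one more push of about 30° the same way.
- I set the paddle in the stand, blade down, and released it.

**What the last checks showed**
- **Load:** all six pieces are in the bowl, three on each side. Three of them are lying tipped over.
- **Bowl:** the column top appears within about 1 pixel of its predicted seated position.
- **Paddle:** the blade tip and handle end sit within about 2 pixels (roughly 4 mm) of the positions predicted for the blade at the toe. The blade lies a few millimetres off the trough's centre line.
- **Bystanders:** the mug and cotton roll show no shift (under 0.1 pixel). The beaker shows 0.4 pixel (under 1 mm), which I put down to its glass and the changed shadows.
- **Robot:** the arm is clear of everything.

**What disagreed:** the side camera differed from the top camera by 1 to 2 pixels in height throughout. I relied on the top camera for positions on the bench.

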